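# Lock a rejected tub away behind the one-way flap

## Robot

A 6-joint arm with a two-finger parallel gripper is mounted at the origin on the work surface. World frame = base frame: x ahead of the robot, y to its left, z up, the work surface at z = 0. Lengths are in m, angles in degrees, forces in N, time in s.
With the tool pointing down it reaches from about 0.25 to 0.725 m from the base axis. Payload 9.7 kg.
Tool frame: the origin (TCP) lies between the finger pads; the fingertips stand 11 mm ahead of it and the grasp point (between the pads) lies 8 mm behind it; z points along the fingers, x is the direction in which the jaws open and shut, and the axes are right-handed (so a half turn about z gives the same grasp; the last joint's range is limited). The gripper opens to 85 mm and grips with 20 to 120 N. Pads are 22 mm wide; open, the fingers measure 114 mm over their backs; the gripper's body (76 mm by 85 mm) begins 54 mm behind the grasp point. The pads swing forward as they close: fully open they stand 13 mm farther back than shut.
Start: joints at [-69.901, 4.979, 10.078, 95.1, 0, 90], TCP at [0.189, -0.517, 0.216] pointing down, gripper open.
Joint ranges: [-179.16, 179.16], [-48.56, 103.87], [-65.8, 70.77], [-126.05, 130.52], [-82.76, 87.17], [-180, 180]. Speed limits (degrees/s): [127.2, 127.2, 147.25, 180, 180, 180].

## Interface

Orientations are given as [roll, pitch, yaw] about the fixed x, y, z axes, in that order (R = Rz(yaw) Ry(pitch) Rx(roll)).
In Python, from workcell import get_obs, camera, job_done gives the robot as it stands.
- The arm moves only by the tool arm_command, never from a script. Its argument "increments" is a list of rows, each a list of 2 entries, a list of its own where there are three numbers: the shift along the tool's x, y, z in units of 25 mm (1.0 is 25 mm), then the turn about the tool's z in units of 6 degrees (1.0 is 6 degrees). In form: [[[dx, dy, dz], roll], ...]. A call has 1 to 5 rows; each row is the pose to reach, as a shift and turn from the pose measured when the call began, along the tool's axes at that moment; what a row does not reach only later rows make up. A row lasts 1/10 s, in which the tool goes at most 50 mm and 8.59 degrees, less where a joint would pass 70% of its speed; a pose out of reach is approached as far as the arm can. A call with a gripper value outside its range is refused whole. "claw" is the closure, from -1 (fully open) to 1 (shut), so that 0 is half open, set as the call begins (left out, the last holds). The fingers move at their own pace and stop on an object; "force" is the grip in N (left out, the last holds). Time passes only in rows, so rows that repeat a pose let the fingers close. It gives the time, the measured TCP pose, the force and the opening at its end, in the units of the state.
- get_obs(): the state, without advancing time (a new reading comes with each control period).
- camera(name): name is "side" or "top" or "wrist"; returns a dict with "frame" (480x640x3 uint8, red, green, blue), "range_z" (480x640 float32, m along the optical axis (not along the pixel's ray), 0 where there is no reading), "K" (3x3 intrinsics, pixels), "R" (3x3) and "t" (3): a world point X has camera coordinates R X + t; the wrist camera has in their place "hand_eye" (4x4, takes a point from camera to tool coordinates, whose origin is the TCP and whose axes are the tool frame's). Camera axes: x right, y down, z forward; pixel columns grow to the right and rows downward; lengths in m; the calibration is good to about 2 mm. The wrist camera is an equidistant fisheye: a pixel r from the principal point sees the ray r / f radians off the axis. A picture is of the moment at which its call begins: read the wrist's pose just before it.
- job_done(): hands the job in, once; it reports no verdict.
The state is a dict: "time": time; "q": joint angles; "qd": joint speeds; "joint_efforts": joint torques, N m; "ee_pos": TCP position; "tcp_rot": TCP orientation; "wrist_force": force on the tool from outside, world axes, zero at the start; "torque": the same for the moment, N m; "opening": finger opening in m.
Only numpy, scipy, OpenCV 4.12 (cv2) and the standard library are available. Lean on these libraries where they do the work, as an engineer would, in place of code of your own. Each camera call takes 0.05 s, during which the arm holds its last target.

## Task

The tub with the red label failed its seal check: set it in the lane of the reject box and shove it right through the yellow one-way flap with the blue push bar, far enough that the flap drops fully shut behind it. Then lock the flap by throwing the red toggle lever on top over its dead point with the bar held in the gripper, fingers off flap and lever, and lay the bar back down flat on the chipboard. Leave the green-labelled tubs, the jar and the bottle where they stand.

Things in the scene. Friction and masses are not known exactly. Their poses are not given: they have to be found in the camera images.
- reject_box: steel reject box, fixed, 500 mm long, 130 mm wide; lane, flap, then a box with clear sides and barred top. Origin on the bench under the middle of the door posts; x = push direction (level), z up. Posts at x = -6 to 6 mm, opening 94 mm wide, lintel 86 to 108 mm over the lane floor. Behind: same floor level, 124 mm clear width, end wall at x = 274 mm, top bars 107 mm over the floor
- load_point (a point): point on the lane floor where a tub's middle is put down before pushing, 140 mm before the posts, on the centre line; x axis = push direction. Lane: steel plate 225 mm long up to the posts, 100 mm wide, floor 62 mm above the bench, open above; two guide rods 76 mm apart clear (flared wider at the entry), tops 12 mm above the lane floor
- flap_line (a point): point on the floor of the lane straight under the closed flap, 10 mm past the middle of the posts, on the centre line; its x axis is the push direction, z up
- flap (a joint): yellow flap, 104 mm wide, 70 mm long, hung by its top edge 75 mm above the lane floor over flap_line. 0 = shut, hanging against the posts, which stop it swinging to the lane; grows (rad) as it swings into the box. Spring-shut, about 2 N lifts it. Tub or bar under it holds it open: it drops once the tub's rear is some 65 mm past flap_line and the bar drawn out
- lever (a joint): red toggle lever on the box. 0 = open, leaning 40 deg (0.7 rad) back from upright towards the lane entry; grows (rad) as it swings forward in the push direction: upright at 0.7, dead point 1.31, stop at 1.52. A spring holds it open before the dead point (about 10 N pushed 40 mm above the axis) and snaps it to the stop beyond, where it bolts the flap
- lever_axis (a point): middle of the lever's cross axis: 214 mm above the bench, 22 mm past the middle of the posts, on the centre line; x axis = push direction. The clamp's cheeks reach 10 mm above it; a steel plate lies 43 mm below it. The lever's arm is straight, its round red grip 18 mm thick from 40 to 95 mm from the axis
- lever_end (a point): the free end of the red lever, 95 mm from its axis
- bar_center (a point): centre of the blue push bar: plain square bar, 200 mm long (along its y axis), 20 by 20 mm, 90 g, either end may be used; starts lying flat on the board
- reject_tub_center (a point): centre of the tub with the RED label: closed rigid black tub, 150 mm long (x axis), 60 mm wide (y), 40 mm high (z), about 260 g, starts lying flat on the board
- good_tub_a_center (a point): centre of a tub with a GREEN label, same size; stays where it is
- good_tub_b_center (a point): centre of the other tub with a GREEN label, same size; stays where it is
- board: chipboard board, fixed, 240 mm (x) by 340 mm (y), 18 mm thick, lying on the bench; origin at the centre of its underside, z up. The tubs and the bar lie on it
- jar_center (a point): centre of a jar with a red cap, 66 mm diameter, 105 mm high, standing on the bench on one side of the lane or the other; stays where it is
- bottle_center (a point): centre of a white bottle with a blue cap, 64 mm diameter, 190 mm high, standing on the bench on the side of the lane opposite the jar; stays where it is
Things that resemble listed ones, but are neither listed nor needed, are in the scene too. What is shaped like the part that bears reject_tub_center but orange is not meant. Of the things that look like the part that bears bar_center, the larger one is meant.

How it is judged:
By the outcome, as a careful person would: the job done as asked, in the order asked, and still so for the second after the job is handed in, with the robot touching nothing.
It also fails if it takes over 72 s, if anything falls off the work surface, if the arm or the gripper's body presses on something with over 40 N, if the wrist force passes 120 N, or if a joint passes its speed limit or range.

## Working session

There is one attempt and no reset: what is moved stays moved. The work goes in short steps, Python scripts to look and compute and a tool call to move; the robot and the scene stay as the last step left them, time stands still between calls to the robot, and variables do not carry over. Pictures are saved under pics/ and viewed, and the job is handed in when it is done.

Besides the shell and the picture viewer there is one more tool, called in YAML: its name, and indented under it one key for each argument. arm_command: Moves the arm, as the interface text tells. Its arguments: {"type":"object","properties":{"increments":{"type":"array"},"claw":{"type":"number"},"force":{"type":"number"}},"required":["increments"]}

```bash
ls; mkdir -p pics; python3 - <<'E'
from workcell import get_obs,camera
import cv2,numpy as np
print(get_obs())
for n in ["side","top","wrist"]:
    c=camera(n); cv2.imwrite(f"pics/{n}0.png",c["frame"][:,:,::-1]); np.savez(f"{n}0.npz",**c)
    print(n,{k:np.round(v,4).tolist() for k,v in c.items() if k not in("frame","range_z")})
E
```

```text
pics
{'time': 0.0, 'q': array([-6.98999556e+01,  5.01166136e+00,  1.00340181e+01,  9.50980087e+01,
        5.23236523e-04,  9.00004069e+01]), 'qd': array([-0.01909501, -0.01316497,  0.02809313, -0.05639545,  0.03525995,
        0.03590319]), 'joint_efforts': array([ 2.26601325e-03, -5.20400763e+01,  4.64794743e+01,  1.66205404e-02,
        7.41980762e-05, -1.07973602e-05]), 'ee_pos': array([ 0.1889333 , -0.51627528,  0.21517378]), 'tcp_rot': array([-1.79999477e+02,  7.56519291e-02, -6.99003626e+01]), 'wrist_force': array([-0.17297559, -0.06345814, -0.65162021]), 'torque': array([ 0.02275519,  0.03407123, -0.00097351]), 'opening': 0.08565184634018473}
side {'K': [[469.3285, 0.0, 322.7658], [0.0, 469.3285, 239.525], [0.0, 0.0, 1.0]], 'R': [[-0.8947, -0.4465, 0.009], [-0.253, 0.4902, -0.8341], [0.3681, -0.7486, -0.5515]], 't': [0.4142, 0.3325, 0.8597]}
top {'K': [[526.2976, 0.0, 322.5119], [0.0, 526.2976, 240.9591], [0.0, 0.0, 1.0]], 'R': [[0.0022, -0.9997, -0.0244], [-0.9917, 0.001, -0.1284], [0.1283, 0.0244, -0.9914]], 't': [-0.0983, 0.5311, 1.1514]}
wrist {'K': [[371.6483, 0.0, 324.0433], [0.0, 371.6483, 239.5755], [0.0, 0.0, 1.0]], 'hand_eye': [[1.0, -0.0001, -0.0005, 0.0002], [0.0002, 0.9574, 0.2889, -0.074], [0.0005, -0.2889, 0.9574, -0.1588], [0.0, 0.0, 0.0, 1.0]]}
```

View pics/side0.png

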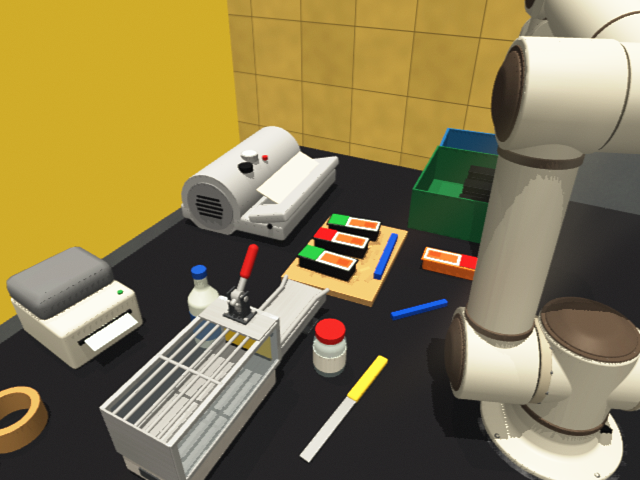

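View pics/top0.png

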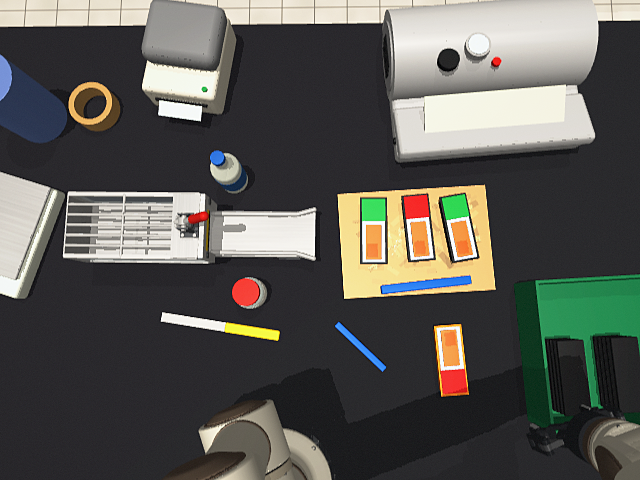

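View pics/wrist0.png

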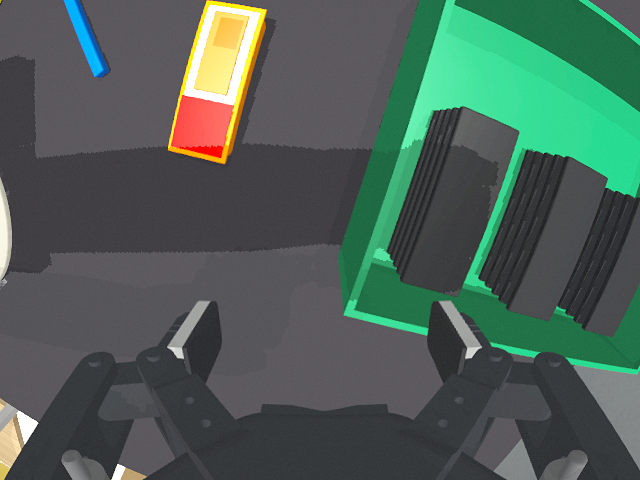

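```bash
cat > h.py <<'E'
import numpy as np,cv2
from workcell import get_obs,camera
def load(n): return dict(np.load(f"{n}.npz"))
def ray(c,u,v):
    d=np.linalg.inv(c["K"])@np.array([u,v,1.]); return -c["R"].T@c["t"], c["R"].T@d
def plane(c,u,v,z):
    o,d=ray(c,u,v); return o+d*(z-o[2])/d[2]
def proj(c,X):
    p=c["K"]@(c["R"]@np.asarray(X,float)+c["t"]); return p[:2]/p[2]
def cloud(c):
    z=c["range_z"]; v,u=np.mgrid[0:480,0:640]; K=c["K"]
    p=np.stack([(u-K[0,2])/K[0,0]*z,(v-K[1,2])/K[1,1]*z,z],-1)
    return (p-c["t"])@c["R"]   # world
def hsv(c): return cv2.cvtColor(c["frame"],cv2.COLOR_RGB2HSV)
def blobs(m,amin=60):
    cs,_=cv2.findContours(m.astype(np.uint8),cv2.RETR_EXTERNAL,cv2.CHAIN_APPROX_NONE)
    return [k for k in cs if cv2.contourArea(k)>amin]
def rect(c,k,z):
    P=np.array([plane(c,*q,z)[:2] for q in k[:,0,:]]).astype(np.float32)
    (cx,cy),(w,h),a=cv2.minAreaRect(P)
    if w<h: w,h,a=h,w,a+90
    return np.round([cx,cy,w,h],4),round((a+90)%180-90,2)  # long axis angle
E
python3 - <<'E'
from h import *
for n in ["top0","side0"]:
    c=load(n);H=hsv(c);h,s,v=[H[...,i].astype(int) for i in range(3)];P=cloud(c)
    print(n,"cam",-c["R"].T@c["t"])
    M={"blue":((h>95)&(h<125)&(s>150)&(v>60),.038),"green":((h>50)&(h<75)&(s>150)&(v>100),.058),"red":(((h<6)|(h>174))&(s>150)&(v>100),.058)}
    for m,(k,z) in M.items():
        for b in blobs(k):
            mm=np.zeros(k.shape,np.uint8);cv2.drawContours(mm,[b],-1,1,-1)
            pts=P[(mm>0)&(c["range_z"]>0)]
            print(m,b[:,0].mean(0).round(),rect(c,b,z),"cloud med",np.median(pts,0).round(3) if len(pts) else 0)
E
python3 - <<'E'
import sys;sys.path.insert(0,'.')
from h import *
c=load("top0");f=c["frame"][150:310,40:520,::-1];cv2.imwrite("pics/crop1.png",cv2.resize(f[:, :290],None,fx=2.7,fy=2.7,interpolation=cv2.INTER_CUBIC))
cv2.imwrite("pics/crop2.png",cv2.resize(c["frame"][175:310,330:500,::-1],None,fx=4.4,fy=4.4,interpolation=cv2.INTER_CUBIC))
E
```

```text
top0 cam [ 0.37913857 -0.12694403  1.20733542]
blue [360. 346.] (array([ 0.2995, -0.18  ,  0.143 ,  0.0152]), 46.79) cloud med [ 0.298 -0.181  0.014]
blue [425. 284.] (array([ 0.434 , -0.3257,  0.1985,  0.0182]), -83.27) cloud med [ 0.434 -0.324  0.038]
blue [235. 182.] (array([0.6671, 0.1021, 0.0639, 0.0362]), -56.09) cloud med [0.656 0.091 0.058]
blue [217. 157.] (array([0.7243, 0.145 , 0.0359, 0.0324]), 1.51) cloud med [0.679 0.109 0.19 ]
green [583. 327.] (array([ 0.3095, -0.6771,  0.2794,  0.2238]), 3.4) cloud med [ 0.378 -0.688  0.006]
green [373. 209.] (array([ 0.5992, -0.2114,  0.051 ,  0.0495]), 89.83) cloud med [ 0.597 -0.21   0.058]
green [455. 206.] (array([ 0.6042, -0.3909,  0.0523,  0.0499]), -79.97) cloud med [ 0.604 -0.391  0.058]
red [453. 381.] (array([ 0.2287, -0.3765,  0.0505,  0.0478]), -85.69) cloud med [ 0.226 -0.38   0.04 ]
red [245. 292.] (array([0.4169, 0.0705, 0.0589, 0.057 ]), 1.03) cloud med [0.414 0.062 0.106]
red [198. 217.] (array([0.5814, 0.1792, 0.0459, 0.0204]), -74.61) cloud med [0.543 0.121 0.278]
red [416. 206.] (array([ 0.6055, -0.3052,  0.053 ,
[... 526 characters left out ...]
] (array([ 0.6011, -0.2073,  0.0535,  0.0505]), -89.82) cloud med [ 0.601 -0.208  0.057]
green [338. 219.] (array([ 0.6073, -0.3866,  0.0544,  0.0485]), -80.15) cloud med [ 0.608 -0.388  0.057]
green [434. 179.] (array([ 0.4156, -0.8652,  0.3934,  0.1483]), -86.28) cloud med [ 0.409 -0.819  0.005]
red [330. 331.] (array([0.4333, 0.0268, 0.075 , 0.0623]), -62.93) cloud med [0.415 0.069 0.103]
red [468. 261.] (array([ 0.2314, -0.3505,  0.0548,  0.0382]), -84.84) cloud med [ 0.234 -0.377  0.038]
red [249. 260.] (array([ 0.7208, -0.1032,  0.1438,  0.0264]), -66.64) cloud med [0.544 0.131 0.266]
red [325. 234.] (array([ 0.6082, -0.3009,  0.0588,  0.0505]), -84.25) cloud med [ 0.609 -0.301  0.057]
```

View pics/crop1.png

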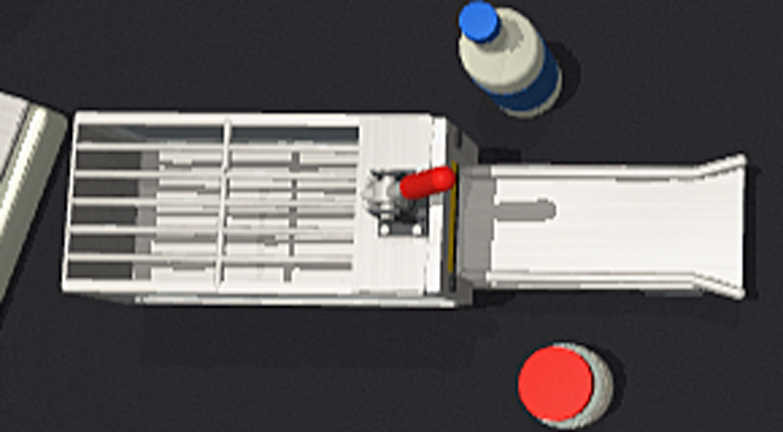

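View pics/crop2.png

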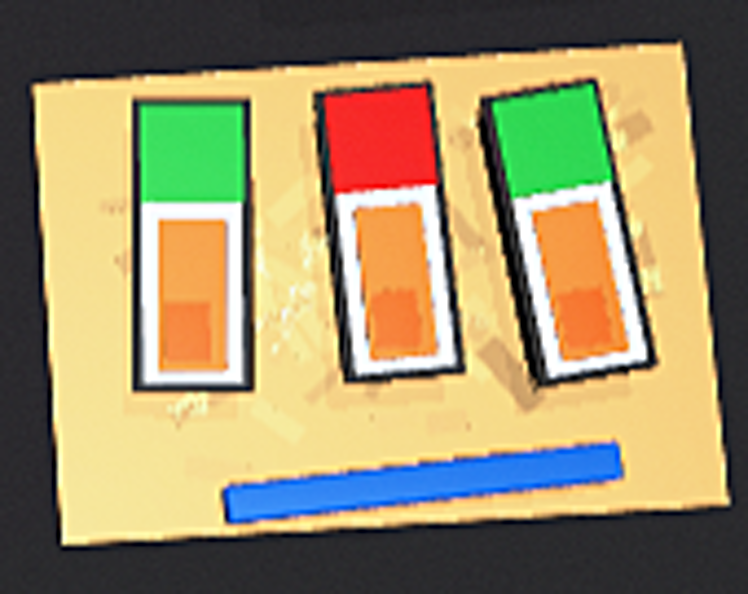

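```bash
python3 - <<'E'
from h import *
for n in ["top0","side0"]:
    c=load(n);P=cloud(c);z=P[...,2];ok=c["range_z"]>0
    m=ok&(abs(z-.058)<.006)&(P[...,0]>.45)&(P[...,0]<.68)&(P[...,1]<-.15)&(P[...,1]>-.48)
    m=cv2.morphologyEx(m.astype(np.uint8),cv2.MORPH_OPEN,np.ones((3,3)))
    for b in blobs(m,200): print(n,"tub",b[:,0].mean(0).round(),rect(c,b,.058))
    m=ok&(abs(z-.018)<.006)&(P[...,0]>.3)&(P[...,0]<.75)&(P[...,1]<-.1)&(P[...,1]>-.55)
    m=cv2.morphologyEx(m.astype(np.uint8),cv2.MORPH_CLOSE,np.ones((31,31)))
    for b in blobs(m,2000): print(n,"board",rect(c,b,.018))
    # lane
    m=ok&(abs(z-.062)<.005)&(P[...,1]<.07)&(P[...,1]>-.16)&(P[...,0]>.4)&(P[...,0]<.7)
    p=P[m];print(n,"lane n",len(p),p.min(0).round(3),p.max(0).round(3),np.median(p,0).round(3))
    m2=ok&(z>.068)&(z<.085)&(P[...,1]<.06)&(P[...,1]>-.1)&(P[...,0]>.4)&(P[...,0]<.7)
    p=P[m2];mid=.55
    for lo,hi in((.45,.55),(.55,.65)):
        q=p[(p[:,0]>lo)&(p[:,0]<hi)]
        if len(q)>30:
            a=np.polyfit(q[:,1],q[:,0],1);print("rod",len(q),a.round(4), "ang",np.degrees(np.arctan(a[0])).round(2), q[:,2].max())
    for y in np.arange(-.16,.08,.02):
        s=p=P[ok&(z>.055)&(z<.09)&(abs(P[...,1]-y)<.003)&(P[...,0]>.4)&(P[...,0]<.7)]
        if len(s): print(round(y,2),len(s),np.percentile(s[:,0],[1,99]).round(4),np.median(s[:,2]).round(4))
E
```

```text
top0 tub [373. 231.] (array([ 0.5527, -0.21  ,  0.1473,  0.0575]), -0.4)
top0 tub [419. 227.] (array([ 0.5597, -0.3086,  0.1492,  0.0599]), 5.11)
top0 tub [458. 228.] (array([ 0.5597, -0.3977,  0.1493,  0.0599]), 9.99)
top0 board (array([ 0.4814, -0.3328,  0.4147,  0.3611]), -89.78)
top0 lane n 2461 [ 0.401 -0.082  0.057] [0.595 0.07  0.067] [ 0.545 -0.009  0.063]
rod 316 [0.0694 0.5011] ang 3.97 0.07963339222061755
rod 308 [-0.0399  0.5884] ang -2.29 0.08136177822463128
-0.08 115 [0.4869 0.601 ] 0.0631
-0.06 140 [0.4921 0.5962] 0.0639
-0.04 135 [0.4944 0.5932] 0.0635
-0.02 127 [0.495  0.5947] 0.063
-0.0 128 [0.4964 0.5921] 0.0631
0.02 120 [0.4969 0.5925] 0.0635
0.04 136 [0.4125 0.5925] 0.064
0.06 121 [0.4572 0.5923] 0.0634
side0 tub [327. 258.] (array([ 0.5532, -0.202 ,  0.148 ,  0.0621]), 0.35)
side0 tub [341. 238.] (array([ 0.5614, -0.3002,  0.1469,  0.0607]), 4.0)
side0 tub [354. 223.] (array([ 0.5608, -0.3906,  0.1483,  0.0618]), 11.14)
side0 board (array([ 0.5236, -0.3357,  0.4589,  0.417 ]), 1.46)
side0 lane n 1515 [ 0.491 -0.082  0.057] [0.596 0.07  0.067] [ 0.543 -0.009  0.061]
rod 211 [0.0672 0.5012] ang 3.84 0.0761910258258959
rod 181 [-0.0602  0.5892] ang -3.45 0.07564910918403216
-0.08 39 [0.505  0.6036] 0.0607
-0.06 73 [0.4927 0.5982] 0.0612
-0.04 74 [0.4963 0.5901] 0.0613
-0.02 87 [0.4966 0.5897] 0.0615
-0.0 87 [0.4972 0.5902] 0.0613
0.02 91 [0.4972 0.592 ] 0.0616
0.04 88 [0.4978 0.5937] 0.0614
0.06 40 [0.4977 0.534 ] 0.0614
```

```bash
python3 - <<'E'
from h import *
for n in ["top0","side0"]:
    c=load(n);P=cloud(c);z=P[...,2];ok=c["range_z"]>0
    R=(P[...,0]>.4)&(P[...,0]<.7)
    print(n)
    mids=[]
    for y in np.arange(-.03,.095,.01):
        s=P[ok&(z>.055)&(z<.085)&(abs(P[...,1]-y)<.004)&(P[...,0]>.47)&(P[...,0]<.62)]
        if len(s): a,b=np.percentile(s[:,0],[1,99]);mids.append((y,(a+b)/2))
    m=np.array(mids);print("lane mid fit",np.polyfit(m[:,0],m[:,1],1),m[:,1].round(4))
    mids=[]
    for y in np.arange(.1,.42,.02):
        s=P[ok&(z>.14)&(z<.19)&(abs(P[...,1]-y)<.004)&R]
        if len(s)>10:
            a,b=np.percentile(s[:,0],[1,99]);mids.append((y,(a+b)/2));print(round(y,2),len(s),a.round(4),b.round(4),np.median(s[:,2]).round(4))
    m=np.array(mids);
    if len(m)>2:print("box mid fit",np.polyfit(m[:,0],m[:,1],1))
    s=P[ok&(z>.05)&(z<.07)&(P[...,0]>.5)&(P[...,0]<.59)&(P[...,1]<.3)]
    print("lane entry y",np.percentile(s[:,1],[0.2,1]))
    s=P[ok&(z>.15)&(z<.185)&R]; print("box y",np.percentile(s[:,1],[.2,1,99,99.8]))
    H=hsv(c);h,sa,v=[H[...,i].astype(int) for i in range(3)]
    yel=ok&(h>20)&(h<34)&(sa>120)&(z>.06)&(z<.16)&R&(P[...,1]>.05)&(P[...,1]<.3)
    if yel.sum(): p=P[yel];print("flap",len(p),p.min(0).round(3),p.max(0).round(3),np.median(p,0).round(3))
    red=ok&((h<6)|(h>174))&(sa>150)&(v>80)&(z>.2)
    p=P[red];print("lever",len(p),p.min(0).round(3),p.max(0).round(3)); 
    d=np.linalg.svd(p-p.mean(0),full_matrices=False)[2][0];print(d.round(3),p.mean(0).round(4))
E
```

```text
top0
lane mid fit [-3.03622098e-04  5.44557240e-01] [0.5444 0.5451 0.5444 0.5443 0.5446 0.5447 0.5444 0.5445 0.5446 0.5445
 0.5445 0.5445 0.5447]
0.1 85 0.6668 0.6953 0.1597
0.12 32 0.6653 0.6923 0.1869
0.14 347 0.4815 0.6109 0.1682
0.16 220 0.4795 0.6142 0.1721
0.18 189 0.4796 0.6136 0.172
0.2 220 0.4798 0.6139 0.1719
0.22 101 0.4798 0.6139 0.1688
0.24 99 0.4801 0.6145 0.1688
0.26 102 0.4805 0.6147 0.1691
0.28 100 0.4814 0.6149 0.1693
0.3 202 0.4819 0.6141 0.169
0.32 100 0.4817 0.6145 0.1685
0.34 96 0.4816 0.6147 0.1692
0.36 91 0.4813 0.615 0.1691
0.38 100 0.4816 0.6171 0.1689
0.4 102 0.4819 0.6171 0.1691
box mid fit [-0.26489775  0.63044329]
lane entry y [-0.43407942 -0.42783994]
box y [0.097775   0.10727769 0.41923926 0.42059028]
flap 79 [0.499 0.137 0.071] [0.593 0.154 0.15 ] [0.543 0.152 0.081]
lever 169 [0.537 0.101 0.238] [0.553 0.148 0.291]
[-0.034  0.708 -0.705] [0.5434 0.1217 0.2744]
side0
lane mid fit [-0.32588093  0.54375383] [0.5433 0.543  0.5433 0.5444 0.5439 0.5443 0.5449 0.5459 0.5439 0.5155
 0.5124 0.5102 0.5067]
0.1 15 0.6727 0.6941 0.1884
0.12 138 0.6665 0.6965 0.1676
0.14 92 0.4821 0.6116 0.1689
0.16 199 0.4805 0.6128 0.1701
0.18 310 0.4805 0.6106 0.1714
0.2 336 0.4806 0.6125 0.1697
0.22 161 0.4807 0.6144 0.1662
0.24 167 0.4809 0.6158 0.1662
0.26 177 0.4806 0.616 0.1663
0.28 188 0.4808 0.6153 0.166
0.3 184 0.4812 0.6157 0.167
0.32 216 0.4818 0.6154 0.1664
0.34 231 0.4814 0.6156 0.1664
0.36 236 0.4817 0.6167 0.1663
0.38 258 0.4818 0.6155 0.1664
0.4 280 0.4821 0.6168 0.1665
box mid fit [-0.2692091   0.63203113]
lane entry y [-1.83323547 -1.8209526 ]
box y [-1.83535042 -1.82871174  0.42279448  0.42335517]
flap 360 [0.482 0.154 0.07 ] [0.6   0.212 0.15 ] [0.543 0.158 0.1  ]
lever 350 [0.183 0.042 0.239] [0.556 0.151 0.336]
[-0.953 -0.243  0.179] [0.5371 0.1292 0.2669]
```

Candidates (top image px): red-labelled black tub (419,227) is the one wanted. The others are the green-labelled tubs (373,231) and (458,228), and the orange decoy (451,360). Bars: the large one at (425,284), 199 mm long, is wanted; the small one at (360,346), 143 mm, is not. The close crop shows the red label on black between the two green tubs.

```bash
cat > go.py <<'E'
import sys,numpy as np
from workcell import get_obs
from scipy.spatial.transform import Rotation as Ro
o=get_obs();p=o["ee_pos"];R=Ro.from_euler("xyz",o["tcp_rot"],degrees=True).as_matrix()
print("t",round(o["time"],2),"p",p.round(4),"rpy",o["tcp_rot"].round(2),"F",o["wrist_force"].round(1),"op",round(o["opening"],4),"q",o["q"].round(0))
a=[float(v) for v in sys.argv[1:]]
for i in range(0,len(a),4):
    x,y,z,yaw=a[i:i+4]
    d=R.T@(np.array([x,y,z])-p)/.025
    r=-((yaw-o["tcp_rot"][2]+180)%360-180)/6
    print("->",a[i:i+4],[d.round(3).tolist(),round(r,3)])
E
python3 go.py .56 -.307 .215 -85.3
```

```text
t 0.15 p [ 0.1889 -0.5163  0.2153] rpy [ 1.80e+02  6.00e-02 -6.99e+01] F [-0.1 -0.1  0.8] op 0.0855 q [-70.   5.  10.  95.  -0.  90.]
-> [0.56, -0.307, 0.215, -85.3] [[-2.762, -16.816, 0.016], np.float64(2.567)]
```

arm_command:
  increments:
    - [[-2.76,-16.8,0],2.57]
    - [[-2.76,-16.8,0],2.57]
    - [[-2.76,-16.8,0],2.57]
    - [[-2.76,-16.8,0],2.57]
    - [[-2.76,-16.8,0],2.57]
  claw: -0.7

```text
time: 0.65
ee_pos: [0.4036, -0.3949, 0.2155]
tcp_rot: [180.0, 0.1, -85.3]
wrist_force: [1.9, -0.5, -0.8]
opening: 0.0724
```

```bash
python3 go.py .56 -.307 .215 -85.3
```

```text
t 0.65 p [ 0.4036 -0.3949  0.2155] rpy [ 1.7998e+02  6.0000e-02 -8.5330e+01] F [ 1.9 -0.5 -0.8] op 0.0724 q [-44.   7.  12.  95.   0. 131.]
-> [0.56, -0.307, 0.215, -85.3] [[-2.997, -6.52, 0.02], np.float64(-0.006)]
```

arm_command:
  increments:
    - [[-3,-6.5,0],-1.4]
    - [[-3,-6.5,0],-2.8]
    - [[-3,-6.5,0],-4.2]
    - [[-3,-6.5,0],-5.6]
    - [[-3,-6.5,0],-7]

```text
time: 1.15
ee_pos: [0.5625, -0.3042, 0.2138]
tcp_rot: [-180.0, 0.2, -42.8]
wrist_force: [0.2, 0.6, 0.5]
opening: 0.0725
```

arm_command:
  increments:
    - [[0,0,0],-1.4]
    - [[0,0,0],-2.8]
    - [[0,0,0],-4.2]
    - [[0,0,0],-5.6]
    - [[0,0,0],-7]

```text
time: 1.65
ee_pos: [0.5624, -0.3042, 0.2134]
tcp_rot: [-179.8, 0.1, -0.4]
wrist_force: [-0.2, -0.6, 0.2]
opening: 0.0727
```

arm_command:
  increments:
    - [[0,0,0],-1.4]
    - [[0,0,0],-2.8]
    - [[0,0,0],-4.2]
    - [[0,0,0],-5.6]
    - [[0,0,0],-7]

```text
time: 2.15
ee_pos: [0.5623, -0.3041, 0.213]
tcp_rot: [-179.8, 0.0, 41.9]
wrist_force: [0.7, -0.4, -0.4]
opening: 0.0723
```

arm_command:
  increments:
    - [[0,0,0],-1.4]
    - [[0,0,0],-2.8]
    - [[0,0,0],-4.2]
    - [[0,0,0],-5.6]
    - [[0,0,0],-7]

```text
time: 2.65
ee_pos: [0.5622, -0.3041, 0.2125]
tcp_rot: [-179.8, -0.2, 84.3]
wrist_force: [1.2, -1.0, -0.3]
opening: 0.0726
```

```bash
python3 go.py .56 -.307 .215 94.7
```

```text
t 2.65 p [ 0.5622 -0.3041  0.2125] rpy [-179.77   -0.18   84.29] F [ 1.2 -1.  -0.3] op 0.0726 q [-28.  18.  25.  97.   0. -23.]
-> [0.56, -0.307, 0.215, 94.7] [[-0.124, -0.077, -0.1], np.float64(-1.736)]
```

arm_command:
  increments:
    - [[-0.1,-0.1,1],-1]
    - [[-0.12,-0.1,2],-1.74]
    - [[-0.12,-0.1,2],-1.74]

```text
time: 2.95
ee_pos: [0.5578, -0.306, 0.1586]
tcp_rot: [-179.5, -0.4, 94.8]
wrist_force: [-0.0, -0.5, 0.5]
opening: 0.0725
```

```bash
cat > wl.py <<'E'
# wrist: pixel rays -> world
from h import *
from scipy.spatial.transform import Rotation as Ro
def snap(name):
    o=get_obs();c=camera("wrist");cv2.imwrite(f"pics/{name}.png",c["frame"][:,:,::-1])
    R=Ro.from_euler("xyz",o["tcp_rot"],degrees=True).as_matrix()
    c["Rw"]=R@c["hand_eye"][:3,:3];c["ow"]=o["ee_pos"]+R@c["hand_eye"][:3,3];return o,c
def wplane(c,u,v,z):
    K=c["K"];x=u-K[0,2];y=v-K[1,2];r=np.hypot(x,y);th=r/K[0,0]
    d=np.array([x/r*np.sin(th),y/r*np.sin(th),np.cos(th)]);d=c["Rw"]@d
    return c["ow"]+d*(z-c["ow"][2])/d[2]
def wrect(c,k,z):
    P=np.array([wplane(c,*q,z)[:2] for q in k[:,0,:]]).astype(np.float32)
    (cx,cy),(w,h),a=cv2.minAreaRect(P)
    if w<h:w,h,a=h,w,a+90
    return np.round([cx,cy,w,h],4),round((a+90)%180-90,2)
E
python3 - <<'E'
from wl import *
o,c=snap("w1");print(o["ee_pos"],o["tcp_rot"])
H=hsv(c);h,s,v=[H[...,i].astype(int) for i in range(3)]
for nm,m,z in(("red",((h<6)|(h>174))&(s>150)&(v>80),.058),("green",(h>50)&(h<75)&(s>150)&(v>80),.058),("blue",(h>95)&(h<125)&(s>150)&(v>60),.038)):
    for b in blobs(m,300): print(nm,b[:,0].mean(0).round(),wrect(c,b,z))
E
```

```text
[ 0.55783354 -0.3059633   0.15862669] [-179.52693663   -0.40230409   94.78083085]
red [318. 292.] (array([ 0.6056, -0.3064,  0.053 ,  0.051 ]), -84.47)
green [435. 291.] (array([ 0.5992, -0.2112,  0.0533,  0.0504]), 89.66)
green [211. 282.] (array([ 0.6051, -0.392 ,  0.0531,  0.0507]), -80.1)
blue [633. 354.] (array([0.7002, 0.0974, 0.1079, 0.0354]), 33.59)
blue [309.  69.] (array([ 0.4365, -0.3274,  0.1974,  0.0213]), -83.35)
blue [522.   8.] (array([ 0.353 , -0.156 ,  0.026 ,  0.0209]), 46.55)
```

View pics/w1.png

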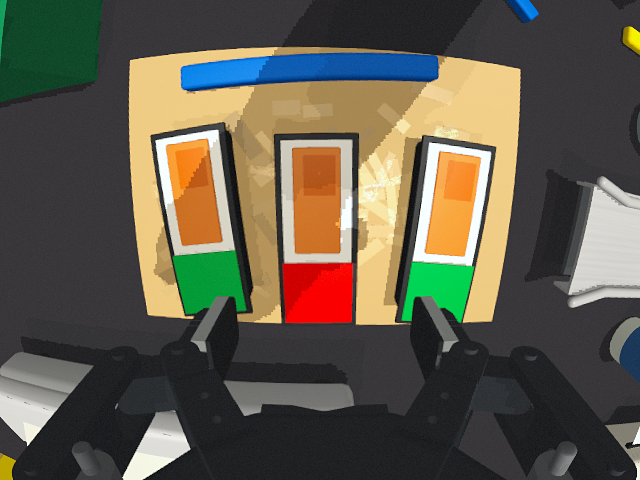

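```bash
python3 go.py .56 -.309 .044 95.2
```

```text
t 3.0 p [ 0.5584 -0.3062  0.1609] rpy [-179.64   -0.33   94.63] F [-0.8 -0.2  0.6] op 0.0727 q [-29.  17.  18.  91.   0. -33.]
-> [0.56, -0.309, 0.044, 95.2] [[-0.145, 0.085, 4.676], np.float64(-0.096)]
```

arm_command:
  increments:
    - [[-0.14,0.09,1.2],-0.1]
    - [[-0.14,0.09,2.4],-0.1]
    - [[-0.14,0.09,3.4],-0.1]
    - [[-0.14,0.09,3.9],-0.1]

```text
time: 3.4
ee_pos: [0.56, -0.3088, 0.0625]
tcp_rot: [-179.6, -0.4, 95.1]
wrist_force: [0.0, 0.6, 0.0]
opening: 0.0723
```

```bash
python3 go.py .56 -.309 .044 95.2; python3 - <<'E'
from wl import *
o,c=snap("w2")
E
```

```text
t 3.4 p [ 0.56   -0.3088  0.0625] rpy [-179.58   -0.37   95.1 ] F [0.  0.6 0. ] op 0.0723 q [-29.  18.   8.  81.   0. -34.]
-> [0.56, -0.309, 0.044, 95.2] [[-0.014, 0.004, 0.741], np.float64(-0.016)]
```

View pics/w2.png

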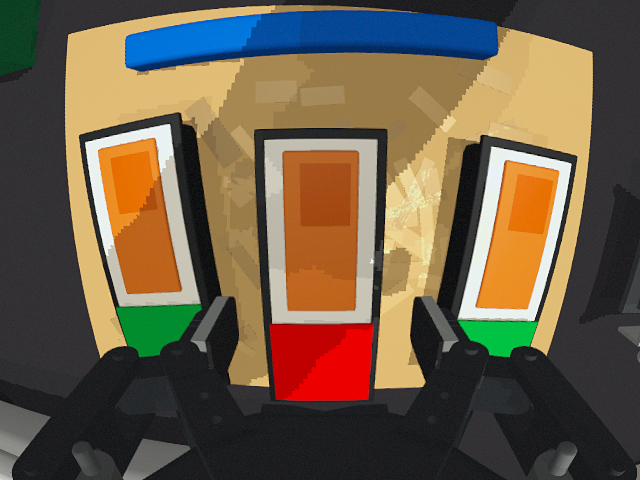

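arm_command:
  increments:
    - [[0,0,0.4],0]
    - [[0,0,0.75],0]
    - [[0,0,0.75],0]

```text
time: 3.75
ee_pos: [0.5593, -0.3083, 0.0419]
tcp_rot: [-179.5, -0.4, 95.1]
wrist_force: [-0.1, 0.8, -1.1]
opening: 0.0726
```

arm_command:
  increments:
    - [[0,0,0],0]
    - [[0,0,0],0]
    - [[0,0,0],0]
    - [[0,0,0],0]
  claw: 0.2
  force: 40

```text
time: 4.15
ee_pos: [0.5595, -0.3084, 0.0423]
tcp_rot: [-179.5, -0.4, 95.1]
wrist_force: [0.2, -0.0, 0.7]
opening: 0.0342
```

arm_command:
  increments:
    - [[0,0,-1],0]
    - [[0,0,-2.5],0]
    - [[0,0,-4.4],0]
    - [[0,0,-4.4],0]

```text
time: 4.55
ee_pos: [0.5626, -0.3103, 0.1599]
tcp_rot: [-180.0, -0.1, 95.1]
wrist_force: [-0.0, 0.3, -0.0]
opening: 0.0345
```

```bash
python3 go.py .545 .006 .16 180; python3 - <<'E'
from wl import *
o,c=snap("w3")
E
```

```text
t 4.55 p [ 0.5626 -0.3103  0.1599] rpy [-1.7999e+02 -1.0000e-01  9.5110e+01] F [-0.   0.3 -0. ] op 0.0345 q [-29.  17.  18.  91.   0. -34.]
-> [0.545, 0.006, 0.16, 180.0] [[12.665, 0.427, 0.018], np.float64(-14.149)]
```

View pics/w3.png

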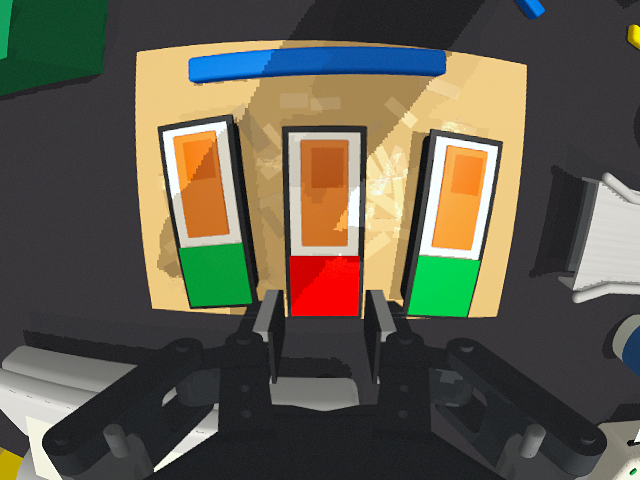

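The fingers closed to 34 mm without finding the tub, so the pads shut above it. I'll measure where the fingertips really are using the wrist depth image.

```bash
python3 - <<'E'
from wl import *
o,c=snap("w3b")
Z=c["range_z"];K=c["K"];v,u=np.mgrid[0:480,0:640]
x=u-K[0,2];y=v-K[1,2];r=np.hypot(x,y)+1e-9;th=r/K[0,0]
P=np.stack([x/r*np.tan(th)*Z,y/r*np.tan(th)*Z,Z],-1)
T=P@c["hand_eye"][:3,:3].T+c["hand_eye"][:3,3]
for (a,b) in [(276,295),(272,310),(270,340),(279,320),(272,370),(384,320),(378,295),(324,293),(325,285),(250,350),(236,370)]:
    print((a,b),Z[b,a].round(3),T[b,a].round(4))
m=(Z>0)&(Z<.2)&(v>285)&(v<400)&(abs(u-324)<80)
print(T[m].max(0),T[m].min(0))
# tub position now
H=hsv(c);h,s,vv=[H[...,i].astype(int) for i in range(3)]
for b in blobs(((h<6)|(h>174))&(s>150)&(vv>80),300): print(b[:,0].mean(0),wrect(c,b,.058))
E
```

```text
(276, 295) 0.143 [-0.0189 -0.0113 -0.028 ]
(272, 310) 0.0 [-0.0002 -0.0735 -0.1588]
(270, 340) 0.119 [-0.018  -0.0073 -0.0546]
(279, 320) 0.136 [-0.017  -0.0053 -0.0372]
(272, 370) 0.122 [-0.0181  0.0051 -0.0548]
(384, 320) 0.126 [ 0.0206 -0.0105 -0.0468]
(378, 295) 0.145 [ 0.0212 -0.0104 -0.0264]
(324, 293) 0.282 [-0.0001  0.0471  0.0989]
(325, 285) 0.279 [0.0007 0.0401 0.0981]
(250, 350) 0.106 [-0.0223 -0.0111 -0.0666]
(236, 370) 0.088 [-0.0223 -0.0166 -0.0842]
[ 0.03058473  0.01200857 -0.01654342] [-0.0307555  -0.01798146 -0.09643862]
[323.48046875 287.765625  ] (array([ 0.6052, -0.3062,  0.053 ,  0.0503]), -85.03)
```

The depth reading puts the tips about 25 mm behind the reported TCP, so they were roughly at z=0.066, just above the 0.058 tub top. The tub hasn't moved: its label is still at (.605,-.306). I'll re-open and go deeper in steps, checking the force.

```bash
python3 go.py .56 -.309 .06 95.1  .56 -.309 .022 95.1
```

```text
t 4.65 p [ 0.5612 -0.3096  0.1539] rpy [-179.65   -0.32   95.11] F [0.6 0.6 0.3] op 0.0344 q [-29.  17.  18.  91.   0. -34.]
-> [0.56, -0.309, 0.06, 95.1] [[0.006, -0.023, 3.757], np.float64(0.001)]
-> [0.56, -0.309, 0.022, 95.1] [[-0.003, -0.013, 5.277], np.float64(0.001)]
```

arm_command:
  increments:
    - [[0,0,1],0]
    - [[0,0,2],0]
    - [[0,0,3],0]
    - [[0,0,3.7],0]
    - [[0,0,3.7],0]
  claw: -0.7

```text
time: 5.15
ee_pos: [0.5585, -0.3079, 0.057]
tcp_rot: [-179.3, -0.5, 95.1]
wrist_force: [-0.3, 1.1, 0.1]
opening: 0.0727
```

arm_command:
  increments:
    - [[0,0,0.5],0]
    - [[0,0,1.0],0]
    - [[0,0,1.4],0]
    - [[0,0,1.4],0]

```text
time: 5.55
ee_pos: [0.5572, -0.3072, 0.0201]
tcp_rot: [-179.2, -0.6, 95.1]
wrist_force: [0.4, 0.1, -1.1]
opening: 0.0727
```

```bash
cat > tips.py <<'E'
from wl import *
def tips(name):
    o,c=snap(name)
    Z=c["range_z"];K=c["K"];v,u=np.mgrid[0:480,0:640]
    x=u-K[0,2];y=v-K[1,2];r=np.hypot(x,y)+1e-9;th=r/K[0,0]
    P=np.stack([x/r*np.tan(th)*Z,y/r*np.tan(th)*Z,Z],-1)
    T=P@c["hand_eye"][:3,:3].T+c["hand_eye"][:3,3]
    W=P@c["Rw"].T+c["ow"]
    return o,c,T,W
E
python3 - <<'E'
from tips import *
o,c,T,W=tips("w4");print(o["ee_pos"].round(4),o["wrist_force"].round(2),o["tcp_rot"].round(2))
for (a,b) in [(228,300),(222,320),(430,300),(420,305),(324,240),(324,293)]:print((a,b),T[b,a].round(4),W[b,a].round(4))
E
```

```text
[ 0.5572 -0.3072  0.0201] [ 0.35  0.14 -1.06] [-179.22   -0.62   95.1 ]
(228, 300) [-0.0372 -0.0108 -0.0324] [ 0.5502 -0.3455  0.0522]
(222, 320) [-0.0361 -0.01   -0.0469] [ 0.5511 -0.3444  0.0668]
(430, 300) [ 0.0408 -0.011  -0.033 ] [ 0.5431 -0.2678  0.0538]
(420, 305) [ 0.0361 -0.0105 -0.0361] [ 0.5441 -0.2725  0.0567]
(324, 240) [-0.0001 -0.0367 -0.0379] [ 0.5212 -0.3109  0.0585]
(324, 293) [-0.0001 -0.0166 -0.0373] [ 0.5412 -0.3091  0.0577]
```

View pics/w4.png

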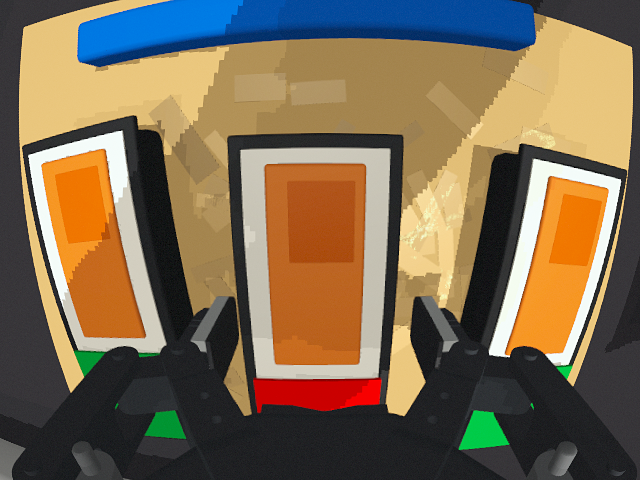

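arm_command:
  increments:
    - [[-0.07,0.1,0.35],0]
    - [[-0.07,0.1,0.65],0]
    - [[-0.07,0.1,0.65],0]

```text
time: 5.9
ee_pos: [0.5595, -0.3085, 0.0035]
tcp_rot: [-179.2, -0.6, 95.1]
wrist_force: [-0.1, 0.4, -0.9]
opening: 0.0723
```

arm_command:
  increments:
    - [[0,0,0],0]
    - [[0,0,0],0]
    - [[0,0,0],0]
    - [[0,0,0],0]
  claw: 0.2
  force: 40

```text
time: 6.3
ee_pos: [0.5596, -0.3085, 0.0038]
tcp_rot: [-179.2, -0.6, 95.1]
wrist_force: [-0.3, 0.3, 1.5]
opening: 0.0597
```

```bash
python3 go.py .56 -.309 .15 95.1
```

```text
t 6.3 p [ 0.5596 -0.3085  0.0038] rpy [-179.2    -0.63   95.1 ] F [-0.3  0.3  1.5] op 0.0597 q [-29.  19.   3.  75.   0. -34.]
-> [0.56, -0.309, 0.15, 95.1] [[0.043, -0.066, -5.849], np.float64(0.0)]
```

arm_command:
  increments:
    - [[0,0,-1],0]
    - [[0,0,-2.5],0]
    - [[0,0,-4.0],0]
    - [[0,0,-5.5],0]
    - [[0,0,-5.5],0]

```text
time: 6.8
ee_pos: [0.5634, -0.3108, 0.1472]
tcp_rot: [-179.6, -0.4, 95.1]
wrist_force: [0.6, 0.0, -2.1]
opening: 0.0594
```

```bash
python3 go.py .545 .004 .14 180; python3 - <<'E'
from wl import *
o,c=snap("w5")
E
```

```text
t 6.8 p [ 0.5634 -0.3108  0.1472] rpy [-179.59   -0.36   95.11] F [ 0.6  0.  -2.1] op 0.0594 q [-29.  18.  17.  90.   0. -34.]
-> [0.545, 0.004, 0.14, 180.0] [[12.607, 0.389, 0.367], np.float64(-14.149)]
```

View pics/w5.png

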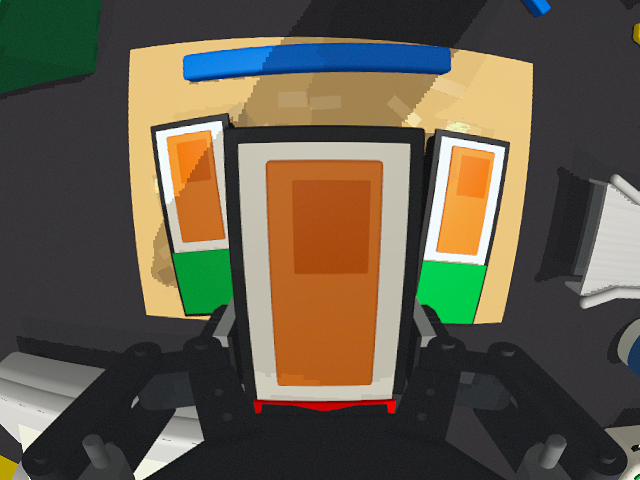

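The wrist picture shows the red-labelled tub held between the pads (top face centred on u≈325), with the green tubs undisturbed below.

arm_command:
  increments:
    - [[1.5,0,0.3],-1.2]
    - [[3.2,0.1,0.3],-2.6]
    - [[5,0.2,0.3],-4]
    - [[6.8,0.3,0.3],-5.4]
    - [[8.5,0.38,0.3],-6.8]

```text
time: 7.35
ee_pos: [0.5522, -0.096, 0.1363]
tcp_rot: [-179.8, -0.9, 136.2]
wrist_force: [0.8, 0.4, -2.3]
opening: 0.0593
```

```bash
python3 go.py .545 .004 .14 180
```

```text
t 7.35 p [ 0.5522 -0.096   0.1363] rpy [-179.81   -0.85  136.25] F [ 0.8  0.4 -2.3] op 0.0593 q [-10.   6.   3.  87.   0. -56.]
-> [0.545, 0.004, 0.14, 180.0] [[2.976, 2.691, -0.112], np.float64(-7.292)]
```

arm_command:
  increments:
    - [[0.8,0.7,-0.1],-1.4]
    - [[1.6,1.4,-0.1],-2.8]
    - [[2.4,2.1,-0.1],-4.2]
    - [[2.97,2.69,-0.1],-5.6]
    - [[2.97,2.69,-0.1],-7]

```text
time: 7.85
ee_pos: [0.5442, 0.0061, 0.1379]
tcp_rot: [179.5, -0.9, 178.7]
wrist_force: [-0.3, -0.8, -1.6]
opening: 0.0594
```

```bash
python3 go.py .545 .004 .14 180; python3 - <<'E'
from h import *
for n in("top","side"):
    c=camera(n);np.savez(f"{n}1.npz",**c);P=cloud(c);z=P[...,2]
    H=hsv(c);h,s,v=[H[...,i].astype(int) for i in range(3)]
    cv2.imwrite(f"pics/{n}1.png",c["frame"][:,:,::-1])
E
```

```text
t 7.85 p [0.5442 0.0061 0.1379] rpy [179.54  -0.89 178.74] F [-0.3 -0.8 -1.6] op 0.0594 q [  0.   4.   1.  87.   0. -88.]
-> [0.545, 0.004, 0.14, 180.0] [[-0.032, -0.084, -0.085], np.float64(-0.21)]
```

View pics/side1.png

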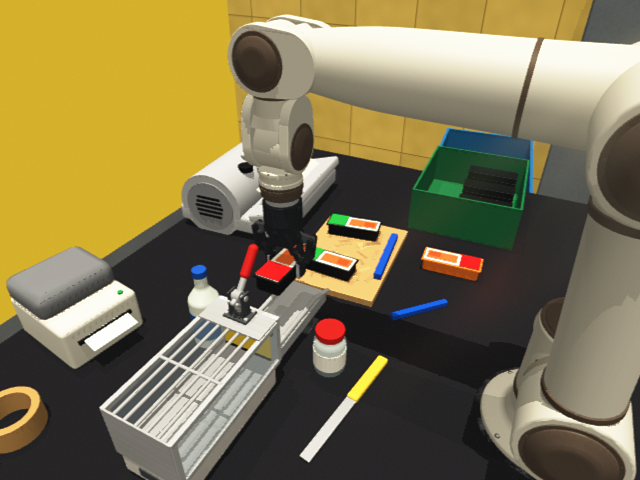

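View pics/top1.png

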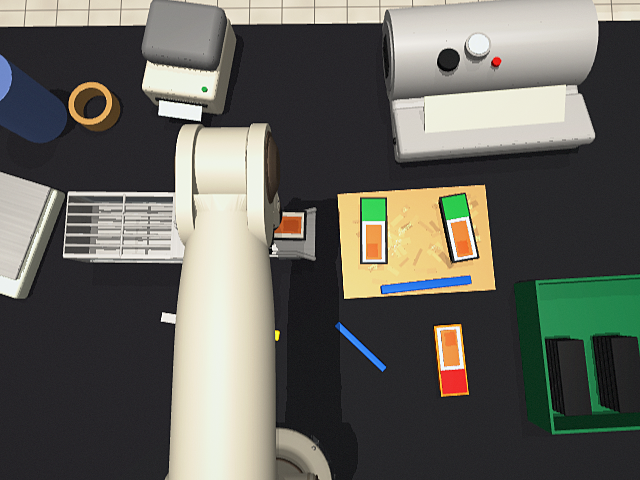

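arm_command:
  increments:
    - [[0,-0.05,0.5],-0.2]
    - [[0,-0.05,1],-0.2]
    - [[0,-0.05,1.6],-0.2]
    - [[0,-0.05,1.6],-0.2]

```text
time: 8.35
ee_pos: [0.5421, 0.0032, 0.0946]
tcp_rot: [179.6, -1.2, 179.5]
wrist_force: [-0.5, 0.1, -2.6]
opening: 0.0596
```

```bash
python3 go.py .545 .004 .05 180; python3 - <<'E'
from tips import *
o,c,T,W=tips("w6");np.savez("w6.npz",T=T,W=W)
for r in (180,230,60,120):
    print(r,[(u,W[r,u].round(3).tolist()) for u in range(180,480,12)])
E
```

```text
t 8.35 p [0.5421 0.0032 0.0946] rpy [179.56  -1.15 179.54] F [-0.5  0.1 -2.6] op 0.0596 q [  0.   4.  -4.  83.   0. -89.]
-> [0.545, 0.004, 0.05, 180.0] [[-0.153, 0.019, 1.781], np.float64(-0.076)]
180 [(180, [0.642, -0.039, 0.002]), (192, [0.633, -0.039, 0.001]), (204, [0.625, -0.038, -0.0]), (216, [0.616, -0.038, 0.0]), (228, [0.571, -0.057, 0.145]), (240, [0.568, -0.057, 0.145]), (252, [0.564, -0.057, 0.146]), (264, [0.56, -0.057, 0.145]), (276, [0.557, -0.057, 0.148]), (288, [0.553, -0.057, 0.148]), (300, [0.55, -0.057, 0.147]), (312, [0.546, -0.057, 0.148]), (324, [0.543, -0.057, 0.148]), (336, [0.54, -0.057, 0.147]), (348, [0.536, -0.057, 0.146]), (360, [0.533, -0.057, 0.148]), (372, [0.529, -0.057, 0.147]), (384, [0.525, -0.057, 0.146]), (396, [0.522, -0.057, 0.145]), (408, [0.518, -0.057, 0.145]), (420, [0.514, -0.057, 0.145]), (432, [0.464, -0.036, 0.0]), (444, [0.455, -0.036, 0.001]), (456, [0.446, -0.037, 0.001]), (468, [0.436, -0.037, 0.001])]
230 [(180, [0.646, -0.002, 0.001]), (192, [0.637, -0.002, 0.0]), (204, [0.628, -0.002, 0.001]), (216, [0.619, -0.002, 0.0]), (228,
[... 1459 characters left out ...]
04, [0.6, -0.078, 0.074]), (216, [0.593, -0.077, 0.075]), (228, [0.59, -0.077, 0.063]), (240, [0.584, -0.077, 0.063]), (252, [0.578, -0.077, 0.064]), (264, [0.571, -0.076, 0.063]), (276, [0.565, -0.076, 0.064]), (288, [0.559, -0.076, 0.062]), (300, [0.553, -0.076, 0.063]), (312, [0.547, -0.076, 0.063]), (324, [0.541, -0.076, 0.062]), (336, [0.535, -0.076, 0.063]), (348, [0.529, -0.076, 0.063]), (360, [0.523, -0.076, 0.064]), (372, [0.517, -0.076, 0.063]), (384, [0.511, -0.076, 0.063]), (396, [0.504, -0.076, 0.063]), (408, [0.498, -0.076, 0.063]), (420, [0.495, -0.076, 0.073]), (432, [0.489, -0.077, 0.074]), (444, [0.456, -0.079, -0.0]), (456, [0.447, -0.08, 0.0]), (468, [0.438, -0.08, 0.0])]
```

View pics/w6.png

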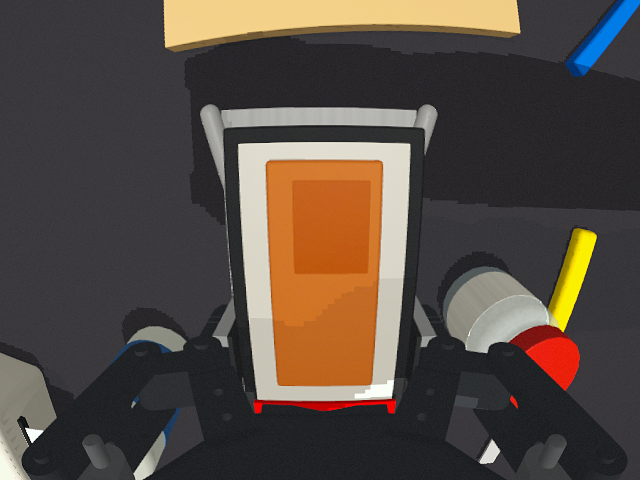

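arm_command:
  increments:
    - [[-0.12,0.02,0.6],-0.08]
    - [[-0.15,0.03,1.2],-0.08]
    - [[-0.15,0.03,1.6],-0.08]
    - [[-0.15,0.03,1.6],-0.08]

```text
time: 8.8
ee_pos: [0.5445, 0.0044, 0.0538]
tcp_rot: [179.6, -1.2, -180.0]
wrist_force: [0.6, 0.4, -2.4]
opening: 0.0595
```

```bash
python3 go.py .545 .004 .05 180; python3 - <<'E'
from tips import *
o,c,T,W=tips("w7")
for r in (140,180,230):
    print(r,[(u,W[r,u].round(3).tolist()) for u in range(200,460,20)])
E
```

```text
t 8.8 p [0.5445 0.0044 0.0538] rpy [ 179.55   -1.24 -179.96] F [ 0.6  0.4 -2.4] op 0.0595 q [  0.   5.  -7.  78.   0. -90.]
-> [0.545, 0.004, 0.05, 180.0] [[-0.024, -0.016, 0.151], np.float64(0.007)]
140 [(200, [0.592, -0.068, 0.075]), (220, [0.587, -0.067, 0.063]), (240, [0.57, -0.068, 0.104]), (260, [0.564, -0.067, 0.104]), (280, [0.559, -0.067, 0.103]), (300, [0.553, -0.067, 0.104]), (320, [0.547, -0.067, 0.104]), (340, [0.541, -0.067, 0.105]), (360, [0.535, -0.067, 0.103]), (380, [0.53, -0.067, 0.105]), (400, [0.524, -0.068, 0.105]), (420, [0.517, -0.068, 0.103]), (440, [0.497, -0.067, 0.064])]
180 [(200, [0.593, -0.052, 0.074]), (220, [0.585, -0.052, 0.073]), (240, [0.571, -0.056, 0.105]), (260, [0.565, -0.056, 0.105]), (280, [0.559, -0.056, 0.107]), (300, [0.553, -0.056, 0.107]), (320, [0.547, -0.056, 0.107]), (340, [0.542, -0.056, 0.108]), (360, [0.536, -0.056, 0.107]), (380, [0.53, -0.056, 0.107]), (400, [0.524, -0.056, 0.105]), (420, [0.517, -0.056, 0.105]), (440, [0.501, -0.052, 0.075])]
230 [(200, [0.619, -0.012, 0.001]), (220, [0.586, -0.032, 0.074]), (240, [0.571, -0.041, 0.105]), (260, [0.565, -0.041, 0.106]), (280, [0.559, -0.041, 0.106]), (300, [0.553, -0.041, 0.107]), (320, [0.547, -0.041, 0.107]), (340, [0.541, -0.041, 0.107]), (360, [0.536, -0.041, 0.109]), (380, [0.529, -0.041, 0.107]), (400, [0.523, -0.04, 0.105]), (420, [0.516, -0.04, 0.104]), (440, [0.499, -0.032, 0.075])]
```

View pics/w7.png

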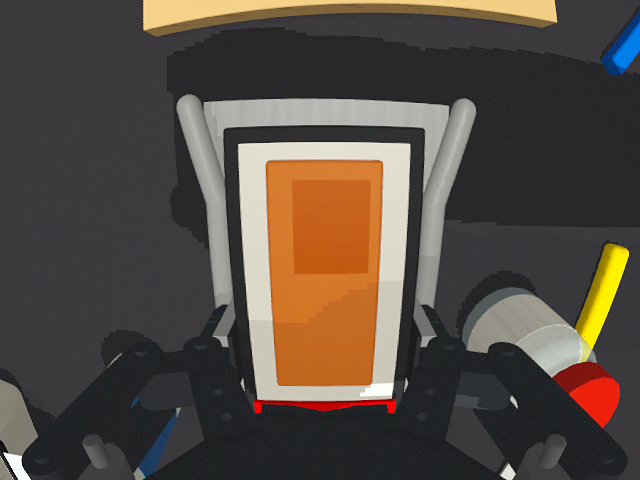

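The tub sits centred between the rods (rod edges at u≈225 and 425) with about 3 mm left to go down. I'll lower it and release.

arm_command:
  increments:
    - [[0,0,0.12],0]
    - [[0,0,0.12],0]

```text
time: 9.05
ee_pos: [0.545, 0.0044, 0.0521]
tcp_rot: [179.6, -1.1, -180.0]
wrist_force: [-0.3, 0.2, -1.7]
opening: 0.0594
```

arm_command:
  increments:
    - [[0,0,0],0]
    - [[0,0,0],0]
    - [[0,0,0],0]
  claw: -0.7

```text
time: 9.35
ee_pos: [0.5453, 0.0044, 0.0526]
tcp_rot: [179.5, -1.1, -180.0]
wrist_force: [0.7, 0.9, 0.8]
opening: 0.0727
```

arm_command:
  increments:
    - [[0,0,-1],0]
    - [[0,0,-2.5],0]
    - [[0,0,-3.6],0]
    - [[0,0,-3.6],0]

```text
time: 9.75
ee_pos: [0.5489, 0.0037, 0.1472]
tcp_rot: [179.6, -0.7, -180.0]
wrist_force: [0.3, -0.1, 0.3]
opening: 0.0728
```

```bash
python3 - <<'E'
from tips import *
o,c,T,W=tips("w8")
H=hsv(c);h,s,v=[H[...,i].astype(int) for i in range(3)]
print(o["ee_pos"])
E
python3 go.py .434 -.41 .15 173.3
```

```text
[0.54894382 0.00367466 0.14718485]
t 9.8 p [0.5482 0.0037 0.1448] rpy [ 179.55   -0.86 -179.96] F [-0.5 -0.3 -0.6] op 0.0728 q [  0.   5.   2.  88.   0. -90.]
-> [0.434, -0.41, 0.15, 173.3] [[4.583, -16.543, -0.269], np.float64(1.124)]
```

View pics/w8.png

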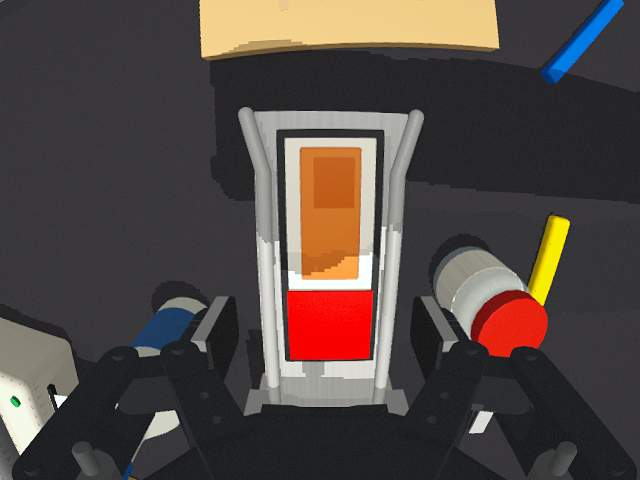

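The tub lies straight in the lane, with its label at (330,325) and the rods on both sides. Next, the bar.

```bash
python3 go.py .4445 -.413 .16 -173.3
```

```text
t 9.8 p [0.5482 0.0037 0.1448] rpy [ 179.55   -0.86 -179.96] F [-0.5 -0.3 -0.6] op 0.0728 q [  0.   5.   2.  88.   0. -90.]
-> [0.4445, -0.413, 0.16, -173.3] [[4.17, -16.66, -0.677], np.float64(-1.11)]
```

arm_command:
  increments:
    - [[0,-1,-0.7],0]
    - [[0.5,-3,-0.7],-0.3]
    - [[1,-5,-0.7],-0.6]
    - [[1.5,-7,-0.7],-1]
    - [[2,-9,-0.7],-1.1]
  claw: -0.1

```text
time: 10.3
ee_pos: [0.499, -0.217, 0.1601]
tcp_rot: [179.4, -0.9, -173.2]
wrist_force: [0.9, -0.2, 0.2]
opening: 0.0465
```

```bash
python3 go.py .4445 -.413 .16 -173.3
```

```text
t 10.3 p [ 0.499  -0.217   0.1601] rpy [ 179.42   -0.86 -173.25] F [ 0.9 -0.2  0.2] op 0.0465 q [ -24.    4.    3.   90.    0. -120.]
-> [0.4445, -0.413, 0.16, -173.3] [[3.086, -7.528, -0.026], np.float64(0.009)]
```

arm_command:
  increments:
    - [[0.7,-1.8,0],0]
    - [[1.5,-3.7,0],0]
    - [[2.3,-5.6,0],0]
    - [[3.08,-7.5,0],0]
    - [[3.08,-7.5,0],0]

```text
time: 10.8
ee_pos: [0.4421, -0.4165, 0.1571]
tcp_rot: [179.4, -1.0, -173.5]
wrist_force: [-0.5, 1.0, -0.5]
opening: 0.0472
```

```bash
python3 go.py .4445 -.413 .02 -173.3;python3 - <<'E'
from wl import *
o,c=snap("w9");H=hsv(c);h,s,v=[H[...,i].astype(int) for i in range(3)]
for b in blobs((h>95)&(h<125)&(s>150)&(v>135),300): print(b[:,0].mean(0),wrect(c,b,.038))
for b in blobs((h>95)&(h<125)&(s>150)&(v>60),300): print(b[:,0].mean(0),wrect(c,b,.038))
E
```

```text
t 10.8 p [ 0.4421 -0.4165  0.1571] rpy [ 179.37   -0.98 -173.52] F [-0.5  1.  -0.5] op 0.0472 q [ -43.   13.   13.   91.   -0. -140.]
-> [0.4445, -0.413, 0.02, -173.3] [[-0.205, 0.067, 5.482], np.float64(-0.037)]
[318.23776224 308.86713287] (array([ 0.4354, -0.3279,  0.1988,  0.0187]), -83.39)
[318.33793103 307.32413793] (array([ 0.4356, -0.3294,  0.2019,  0.0192]), -83.71)
```

View pics/w9.png

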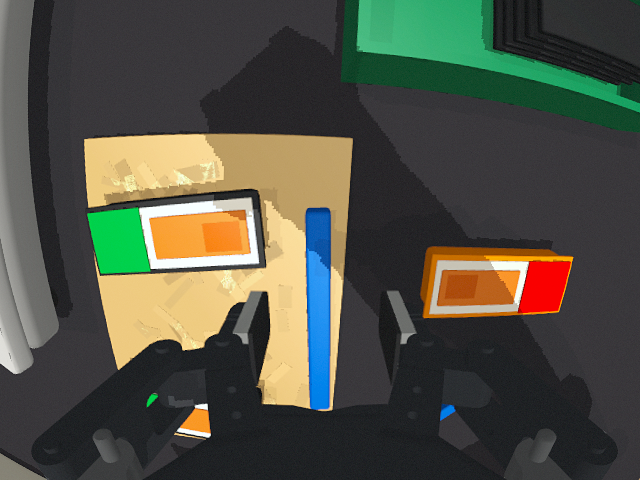

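arm_command:
  increments:
    - [[-0.15,-0.02,1.5],0]
    - [[-0.2,-0.02,3],0]
    - [[-0.2,-0.02,4.4],0]
    - [[-0.2,-0.02,5.2],0]
    - [[-0.2,-0.02,5.2],0]

```text
time: 11.35
ee_pos: [0.4441, -0.4106, 0.0232]
tcp_rot: [179.0, -1.2, -173.4]
wrist_force: [0.0, 0.8, 0.1]
opening: 0.0471
```

```bash
python3 go.py .4455 -.4155 .003 -173.4;python3 - <<'E'
from tips import *
o,c,T,W=tips("w10")
z=T[...,2];m=(abs(T[...,0])<.045)&(abs(T[...,0])>.018)&(T[...,1]>-.013)&(T[...,1]<.013)&(z<0)&(c["range_z"]>0)&(c["range_z"]<.16)
for sgn in(-1,1):
    k=m&(np.sign(T[...,0])==sgn); print(np.percentile(T[k][:,2],[90,98,99.5]),np.median(T[k],0).round(4),W[k][:,2].min())
H=hsv(c);h,s,v=[H[...,i].astype(int) for i in range(3)]
b=(h>95)&(h<125)&(s>150)&(v>60)&(c["range_z"]>0)
q=T[b&(abs(T[...,0])<.03)];print("bar T",q.min(0).round(3),q.max(0).round(3),np.median(q,0).round(4))
E
```

```text
t 11.35 p [ 0.4441 -0.4106  0.0232] rpy [ 179.03   -1.2  -173.4 ] F [0.  0.8 0.1] op 0.0471 q [ -43.   15.   -0.   77.   -0. -139.]
-> [0.4455, -0.4155, 0.003, -173.4] [[-0.051, -0.216, 0.802], np.float64(-0.001)]
[-0.03291177 -0.02400639 -0.0197937 ] [-0.0298 -0.0098 -0.0689] 0.035915925627219125
[-0.0359006  -0.0247979  -0.02126534] [ 0.0293 -0.0098 -0.0712] 0.04187283294623215
bar T [-0.01  -0.017 -0.091] [0.009 0.062 0.001] [-0.0003  0.0118 -0.0151]
```

View pics/w10.png

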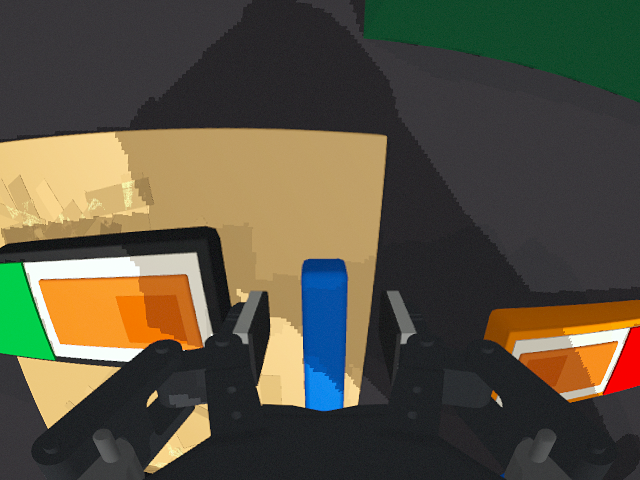

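arm_command:
  increments:
    - [[-0.03,-0.21,0.4],0]
    - [[-0.03,-0.21,0.78],0]
    - [[-0.03,-0.21,0.78],0]

```text
time: 11.7
ee_pos: [0.4456, -0.4162, 0.005]
tcp_rot: [179.1, -1.1, -173.4]
wrist_force: [-0.3, -0.3, -0.6]
opening: 0.047
```

```bash
python3 go.py .4455 -.4155 .003 -173.4
```

```text
t 11.7 p [ 0.4456 -0.4162  0.005 ] rpy [ 179.11   -1.13 -173.41] F [-0.3 -0.3 -0.6] op 0.047 q [ -43.   16.   -1.   75.   -0. -139.]
-> [0.4455, -0.4155, 0.003, -173.4] [[0.001, 0.025, 0.082], np.float64(-0.002)]
```

arm_command:
  increments:
    - [[0,0,0],0]
    - [[0,0,0],0]
    - [[0,0,0],0]
    - [[0,0,0],0]
  claw: 1
  force: 90

```text
time: 12.1
ee_pos: [0.4459, -0.4164, 0.0057]
tcp_rot: [179.2, -1.1, -173.4]
wrist_force: [-0.6, -0.4, 4.7]
opening: 0.0179
```

```bash
python3 go.py .4455 -.4155 .003 -173.4
```

```text
t 12.1 p [ 0.4459 -0.4164  0.0057] rpy [ 179.16   -1.09 -173.41] F [-0.6 -0.4  4.7] op 0.0179 q [ -43.   16.   -1.   75.   -0. -139.]
-> [0.4455, -0.4155, 0.003, -173.4] [[0.011, 0.037, 0.111], np.float64(-0.002)]
```

arm_command:
  increments:
    - [[0,0,-0.6],0]
    - [[0,0,-1.5],0]
    - [[0,0,-3],0]
    - [[0,0,-4],0]

```text
time: 12.5
ee_pos: [0.4483, -0.418, 0.1091]
tcp_rot: [179.3, -1.0, -173.4]
wrist_force: [0.7, 0.0, 0.1]
opening: 0.0177
```

```bash
python3 go.py .545 -.25 .2 180;python3 - <<'E'
from tips import *
o,c,T,W=tips("w11");H=hsv(c);h,s,v=[H[...,i].astype(int) for i in range(3)]
b=(h>95)&(h<125)&(s>150)&(v>60)&(c["range_z"]>0)&(c["range_z"]<.35)
q=T[b&(abs(T[...,0])<.04)]
print(q.min(0).round(3),q.max(0).round(3))
for y in(.02,.05,.08,.11,.14,.17):
    k=q[abs(q[:,1]-y)<.004]
    if len(k):print(y,len(k),np.percentile(k,5,0).round(4),np.percentile(k,95,0).round(4))
c=camera("side");cv2.imwrite("pics/side2.png",c["frame"][:,:,::-1])
E
```

```text
t 12.5 p [ 0.4483 -0.418   0.1091] rpy [ 179.26   -1.01 -173.42] F [0.7 0.  0.1] op 0.0177 q [ -43.   14.    9.   86.   -0. -139.]
-> [0.545, -0.25, 0.2, 180.0] [[-4.548, 6.279, -3.634], np.float64(1.097)]
[-0.01  -0.011 -0.105] [ 0.039  0.046 -0.015]
0.02 701 [-0.0088  0.0164 -0.0336] [ 0.0084  0.0236 -0.0314]
```

View pics/w11.png

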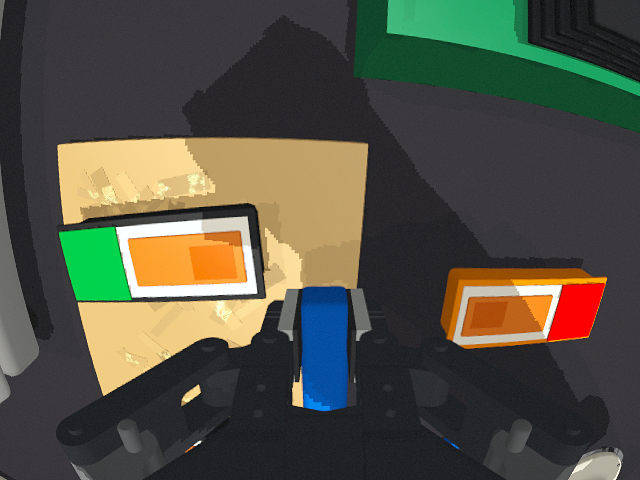

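View pics/side2.png

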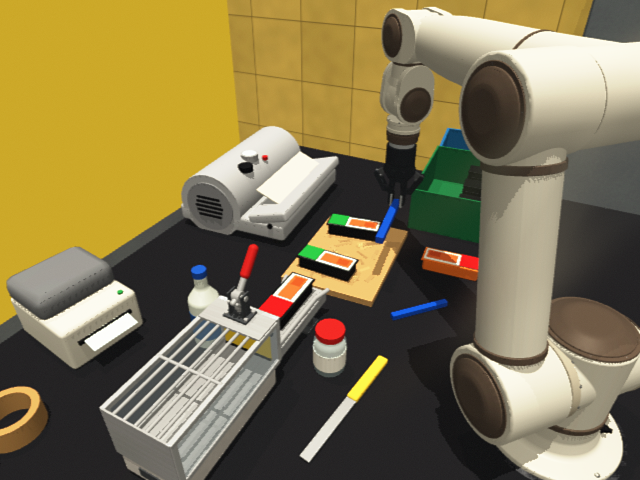

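```bash
python3 - <<'E'
from h import *
c=camera("side");P=cloud(c);H=hsv(c);h,s,v=[H[...,i].astype(int) for i in range(3)]
b=(h>95)&(h<125)&(s>150)&(v>40)&(c["range_z"]>0)&(P[...,2]>.06)&(P[...,0]>.38)&(P[...,0]<.52)&(P[...,1]<-.15)&(P[...,1]>-.5)
q=P[b];print(len(q))
for y in np.arange(-.44,-.2,.02):
    k=q[abs(q[:,1]-y)<.008]
    if len(k):print(round(y,2),len(k),np.percentile(k,2,0).round(4),np.percentile(k,98,0).round(4))
print(get_obs()["ee_pos"])
E
```

```text
404
-0.42 15 [ 0.4457 -0.4228  0.1411] [ 0.4622 -0.4126  0.1445]
-0.4 25 [ 0.4412 -0.4066  0.1259] [ 0.4591 -0.3926  0.1446]
-0.38 26 [ 0.4377 -0.3863  0.1314] [ 0.4578 -0.3729  0.1433]
-0.36 31 [ 0.4355 -0.3679  0.1272] [ 0.4543 -0.3523  0.144 ]
-0.34 32 [ 0.433  -0.3468  0.1276] [ 0.4518 -0.3323  0.1428]
-0.32 29 [ 0.4314 -0.3277  0.1269] [ 0.4507 -0.3131  0.1426]
-0.3 35 [ 0.4284 -0.3072  0.133 ] [ 0.4476 -0.2929  0.1432]
-0.28 31 [ 0.4267 -0.2873  0.1313] [ 0.445  -0.2729  0.1425]
-0.26 30 [ 0.4228 -0.2652  0.1314] [ 0.4419 -0.2525  0.142 ]
-0.24 35 [ 0.4215 -0.2471  0.1317] [ 0.4402 -0.2325  0.1423]
-0.22 21 [ 0.4241 -0.2279  0.1278] [ 0.438  -0.2251  0.1432]
[ 0.44884226 -0.41847287  0.10856552]
```

```bash
python3 - <<'E'
from h import *
c=load("side1");P=cloud(c);ok=c["range_z"]>0
t=np.array([.5442,.0061,.1379])
D=P-t
m=ok&(abs(D[...,0])<.15)&(abs(D[...,1])<.16)
for dz in np.arange(.05,.4,.02):
    k=D[m&(abs(D[...,2]-dz)<.008)]
    if len(k):print(round(dz,2),len(k),"x",k[:,0].min().round(3),k[:,0].max().round(3),"y",k[:,1].min().round(3),k[:,1].max().round(3))
E
python3 go.py .545 -.29 .11 180
```

```text
0.05 1239 x -0.041 0.149 y -0.073 0.16
0.07 280 x -0.059 0.065 y -0.011 0.159
0.09 452 x -0.062 0.07 y -0.016 0.16
0.11 478 x -0.064 0.072 y -0.01 0.146
0.13 401 x -0.063 0.069 y -0.01 0.132
0.15 309 x -0.034 0.033 y -0.015 0.117
0.17 292 x -0.033 0.035 y -0.011 0.04
0.19 352 x -0.033 0.038 y -0.023 0.039
0.21 289 x -0.036 0.038 y -0.009 0.042
0.23 389 x -0.035 0.041 y -0.021 0.042
0.25 432 x -0.04 0.039 y -0.018 0.043
0.27 314 x -0.048 0.051 y -0.04 0.043
0.29 561 x -0.05 0.051 y -0.047 0.048
0.31 698 x -0.05 0.051 y -0.047 0.049
0.33 674 x -0.048 0.052 y -0.044 0.047
0.35 725 x -0.039 0.05 y -0.044 0.045
0.37 721 x -0.039 0.053 y -0.039 0.041
0.39 303 x -0.149 0.048 y -0.017 0.052
t 12.65 p [ 0.4488 -0.4185  0.1086] rpy [ 179.34   -0.94 -173.42] F [ 0.2 -0.9 -1.5] op 0.0179 q [ -43.   14.    9.   86.   -0. -139.]
-> [0.545, -0.29, 0.11, 180.0] [[-4.408, 4.665, -0.076], np.float64(1.097)]
```

arm_command:
  increments:
    - [[-0.9,0.9,-0.2],0.2]
    - [[-1.9,2,-0.2],0.5]
    - [[-2.9,3.1,-0.2],0.8]
    - [[-3.8,4.1,-0.1],1.1]
    - [[-4.4,4.66,-0.1],1.1]

```text
time: 13.15
ee_pos: [0.5453, -0.2878, 0.1092]
tcp_rot: [179.4, -1.1, -180.0]
wrist_force: [-0.2, -0.2, -1.6]
opening: 0.0182
```

```bash
python3 go.py .545 -.29 .06 180
```

```text
t 13.15 p [ 0.5453 -0.2878  0.1092] rpy [ 179.38   -1.12 -180.  ] F [-0.2 -0.2 -1.6] op 0.0182 q [ -28.   15.    9.   86.    0. -118.]
-> [0.545, -0.29, 0.06, 180.0] [[-0.028, -0.11, 1.967], np.float64(0.001)]
```

arm_command:
  increments:
    - [[0,-0.1,0.7],0]
    - [[0,-0.1,1.4],0]
    - [[0,-0.1,1.97],0]
    - [[0,-0.1,1.97],0]

```text
time: 13.55
ee_pos: [0.5427, -0.289, 0.0569]
tcp_rot: [179.3, -1.4, -180.0]
wrist_force: [0.0, 0.2, 0.1]
opening: 0.0182
```

```bash
python3 go.py .545 .042 .06 180; cat > barpose.py <<'E'
from h import *
def bar(n,zmin=.06,xlo=.5,xhi=.6,ylo=-.35,yhi=.3,save=None):
    c=camera(n);P=cloud(c);H=hsv(c);h,s,v=[H[...,i].astype(int) for i in range(3)]
    if save: cv2.imwrite(f"pics/{save}.png",c["frame"][:,:,::-1])
    b=(h>95)&(h<125)&(s>150)&(v>40)&(c["range_z"]>0)&(P[...,2]>zmin)&(P[...,0]>xlo)&(P[...,0]<xhi)&(P[...,1]>ylo)&(P[...,1]<yhi)
    q=P[b]
    for y in np.arange(ylo,yhi,.03):
        k=q[abs(q[:,1]-y)<.01]
        if len(k)>3:print(n,round(y,2),len(k),np.percentile(k,3,0).round(4),np.percentile(k,97,0).round(4))
    return c,P
E
python3 - <<'E'
from barpose import *
bar("side",save="side3"); bar("top",save="top3")
E
```

```text
t 13.55 p [ 0.5427 -0.289   0.0569] rpy [ 179.25   -1.36 -180.  ] F [0.  0.2 0.1] op 0.0182 q [ -28.   15.    4.   81.    0. -118.]
-> [0.545, 0.042, 0.06, 180.0] [[-0.088, 13.24, 0.046], np.float64(0.0)]
side -0.29 13 [ 0.5447 -0.2911  0.0851] [ 0.5549 -0.2806  0.0892]
side -0.26 43 [ 0.5359 -0.2693  0.0737] [ 0.5532 -0.2511  0.0898]
side -0.23 49 [ 0.5349 -0.2389  0.0742] [ 0.5528 -0.2205  0.0896]
side -0.2 49 [ 0.5353 -0.2085  0.0734] [ 0.5515 -0.1928  0.0897]
side -0.17 52 [ 0.535  -0.1797  0.0738] [ 0.5518 -0.161   0.0889]
side -0.14 57 [ 0.5343 -0.1493  0.0714] [ 0.552  -0.1311  0.0892]
side -0.11 59 [ 0.5348 -0.1194  0.0742] [ 0.5524 -0.1024  0.0888]
top -0.23 88 [ 0.5339 -0.2396  0.0763] [ 0.5516 -0.2203  0.0948]
top -0.2 90 [ 0.5338 -0.2097  0.0768] [ 0.5496 -0.1903  0.0948]
top -0.17 91 [ 0.5337 -0.1797  0.0777] [ 0.5498 -0.1604  0.0945]
top -0.14 93 [ 0.5337 -0.1498  0.0777] [ 0.5506 -0.1304  0.0936]
top -0.11 98 [ 0.5335 -0.1197  0.081 ] [ 0.5518 -0.1004  0.094 ]
```

View pics/side3.png

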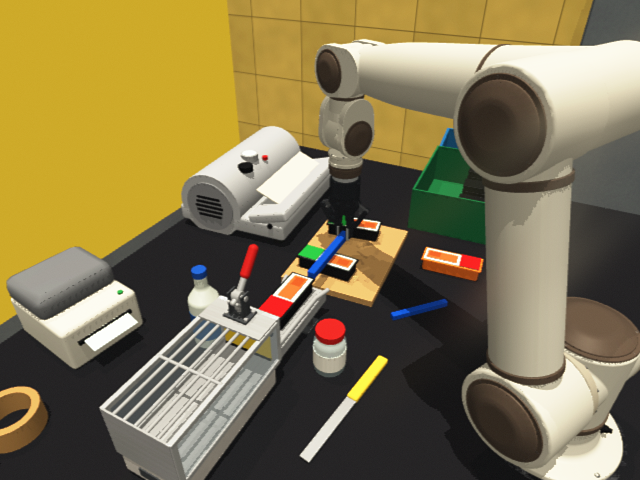

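The bar is level (centre z≈.082, x≈.5435) and lined up with the tub in the lane (tub at about (288,290) in the side view). Pushing now.

arm_command:
  increments:
    - [[-0.05,0.8,0.03],0]
    - [[-0.08,1.6,0],0]
    - [[-0.08,2.4,0],0]
    - [[-0.08,3.3,0],0]
    - [[-0.08,4.2,0],0]

```text
time: 14.15
ee_pos: [0.5462, -0.1839, 0.062]
tcp_rot: [179.4, -1.1, 180.0]
wrist_force: [-0.4, -2.3, -2.4]
opening: 0.0181
```

```bash
python3 go.py .545 .042 .06 180
```

```text
t 14.15 p [ 0.5462 -0.1839  0.062 ] rpy [179.42  -1.08 179.96] F [-0.4 -2.3 -2.4] op 0.0181 q [ -19.   10.   -2.   80.    0. -109.]
-> [0.545, 0.042, 0.06, 180.0] [[0.052, 9.035, 0.172], np.float64(-0.006)]
```

arm_command:
  increments:
    - [[0.02,0.9,0.03],0]
    - [[0.03,1.8,0.06],0]
    - [[0.04,2.7,0.08],0]
    - [[0.04,3.6,0.1],0]
    - [[0.05,4.5,0.12],0]

```text
time: 14.65
ee_pos: [0.5453, -0.0705, 0.0614]
tcp_rot: [179.5, -1.0, 179.9]
wrist_force: [0.6, -3.3, -0.5]
opening: 0.0181
```

```bash
python3 go.py .545 .042 .06 180; python3 - <<'E'
from h import *
c=camera("side");cv2.imwrite("pics/side4.png",c["frame"][:,:,::-1])
E
```

```text
t 14.65 p [ 0.5453 -0.0705  0.0614] rpy [179.49  -0.98 179.94] F [ 0.6 -3.3 -0.5] op 0.0181 q [ -8.   6.  -6.  79.   0. -98.]
-> [0.545, 0.042, 0.06, 180.0] [[0.015, 4.501, 0.097], np.float64(-0.01)]
```

View pics/side4.png

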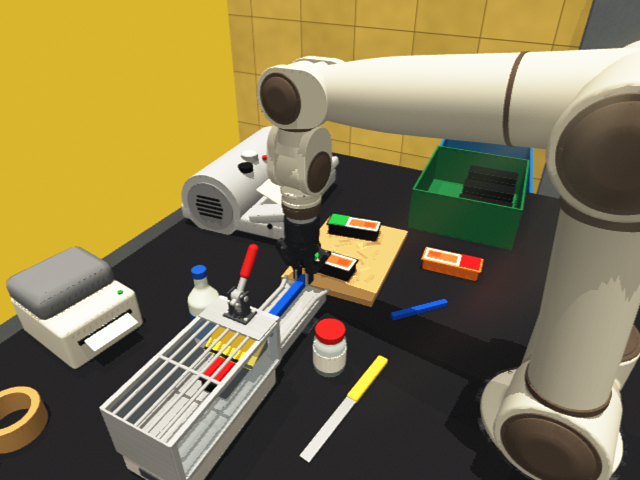

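arm_command:
  increments:
    - [[0.01,0.9,0.02],0]
    - [[0.01,1.8,0.04],0]
    - [[0.01,2.7,0.06],0]
    - [[0.01,3.4,0.08],0]
    - [[0.01,3.7,0.09],0]

```text
time: 15.2
ee_pos: [0.5449, 0.0258, 0.061]
tcp_rot: [179.4, -0.9, -179.9]
wrist_force: [-0.1, -1.8, -1.1]
opening: 0.0176
```

```bash
python3 go.py .545 .042 .06 180; python3 - <<'E'
from h import *
for n in("side","top"):
    c=camera(n);cv2.imwrite(f"pics/{n}5.png",c["frame"][:,:,::-1]);np.savez(f"{n}5.npz",**c)
    H=hsv(c);h,s,v=[H[...,i].astype(int) for i in range(3)]
    for b in blobs(((h<6)|(h>174))&(s>150)&(v>60),20):
        print(n,b[:,0].mean(0).round(),[plane(c,*q,.102).round(3)[:2].tolist() for q in (b[:,0].min(0),b[:,0].max(0))])
c=load("side5");cv2.imwrite("pics/side5c.png",cv2.resize(c["frame"][220:480,90:350,::-1],None,fx=2.3,fy=2.3))
E
```

```text
t 15.2 p [0.5449 0.0258 0.061 ] rpy [ 179.41   -0.93 -179.91] F [-0.1 -1.8 -1.1] op 0.0176 q [  2.   5.  -7.  79.   1. -88.]
-> [0.545, 0.042, 0.06, 180.0] [[-0.004, 0.646, 0.045], np.float64(0.016)]
side [186. 414.] [[0.573, 0.33], [0.504, 0.349]]
side [175. 409.] [[0.596, 0.33], [0.527, 0.348]]
side [330. 331.] [[0.457, 0.05], [0.374, 0.087]]
side [470. 261.] [[0.249, -0.305], [0.193, -0.268]]
side [249. 261.] [[0.741, -0.1], [0.628, -0.007]]
top [453. 381.] [[0.258, -0.342], [0.211, -0.392]]
top [127. 240.] [[0.531, 0.327], [0.518, 0.312]]
top [113. 240.] [[0.531, 0.362], [0.518, 0.335]]
top [127. 230.] [[0.553, 0.326], [0.54, 0.313]]
top [114. 230.] [[0.553, 0.363], [0.54, 0.334]]
top [114. 221.] [[0.568, 0.362], [0.562, 0.333]]
top [496.  62.] [[0.93, -0.47], [0.909, -0.489]]
```

View pics/side5c.png

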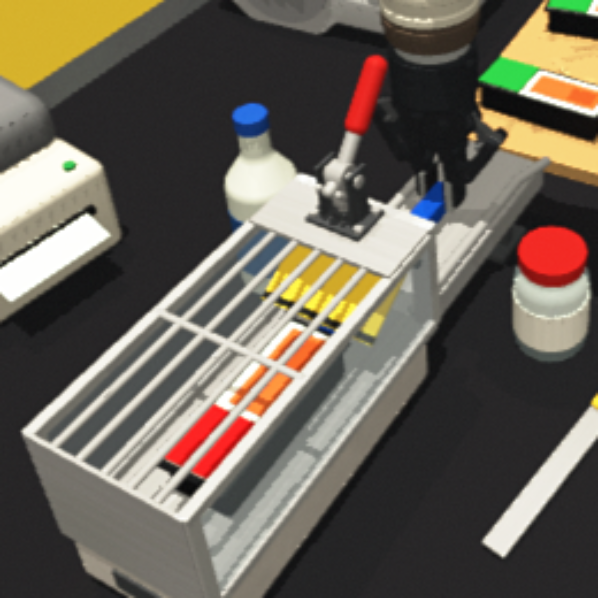

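arm_command:
  increments:
    - [[0,0.25,0.02],0]
    - [[0,0.5,0.03],0]
    - [[0,0.75,0.05],0]
    - [[0,0.75,0.05],0]

```text
time: 15.7
ee_pos: [0.5448, 0.0448, 0.0594]
tcp_rot: [179.4, -1.0, -179.9]
wrist_force: [0.7, -0.4, -2.7]
opening: 0.0179
```

arm_command:
  increments:
    - [[0,-0.8,0],0]
    - [[0,-2,0],0]
    - [[0,-3.4,0],0]
    - [[0,-5,0],0]
    - [[0,-6.4,0],0]

```text
time: 16.2
ee_pos: [0.5452, -0.1166, 0.0579]
tcp_rot: [179.3, -0.9, -179.9]
wrist_force: [1.5, -0.3, -1.1]
opening: 0.0179
```

```bash
python3 go.py .545 -.2 .06 180; python3 - <<'E'
from h import *
for n in("side","top"):
    c=camera(n);cv2.imwrite(f"pics/{n}6.png",c["frame"][:,:,::-1]);np.savez(f"{n}6.npz",**c)
    H=hsv(c);h,s,v=[H[...,i].astype(int) for i in range(3)]
    for b in blobs(((h<6)|(h>174))&(s>150)&(v>60),20):
        print(n,b[:,0].mean(0).round(),[plane(c,*q,.102).round(3)[:2].tolist() for q in (b[:,0].min(0),b[:,0].max(0))])
c=load("side6");cv2.imwrite("pics/side6c.png",cv2.resize(c["frame"][220:480,90:350,::-1],None,fx=2.3,fy=2.3))
E
```

```text
t 16.2 p [ 0.5452 -0.1166  0.0579] rpy [ 179.33   -0.92 -179.87] F [ 1.5 -0.3 -1.1] op 0.0179 q [ -12.    7.   -5.   79.    0. -102.]
-> [0.545, -0.2, 0.06, 180.0] [[0.017, -3.333, -0.123], np.float64(0.022)]
side [178. 424.] [[0.573, 0.349], [0.503, 0.367]]
side [167. 418.] [[0.597, 0.35], [0.526, 0.368]]
side [330. 331.] [[0.457, 0.05], [0.374, 0.087]]
side [470. 261.] [[0.249, -0.305], [0.193, -0.268]]
side [249. 261.] [[0.741, -0.1], [0.628, -0.007]]
top [453. 381.] [[0.258, -0.342], [0.211, -0.392]]
top [245. 292.] [[0.444, 0.091], [0.387, 0.033]]
top [109. 240.] [[0.531, 0.382], [0.518, 0.335]]
top [110. 230.] [[0.553, 0.381], [0.54, 0.334]]
top [110. 221.] [[0.568, 0.382], [0.562, 0.333]]
top [198. 217.] [[0.587, 0.189], [0.561, 0.145]]
top [496.  62.] [[0.93, -0.47], [0.909, -0.489]]
```

View pics/side6c.png

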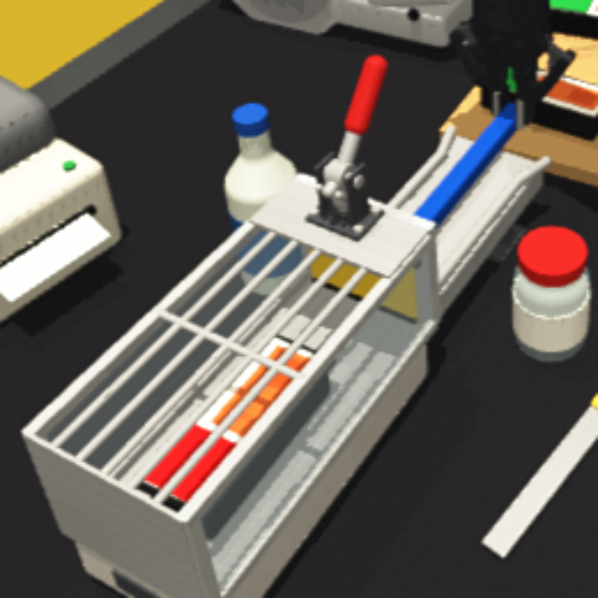

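```bash
python3 - <<'E'
from h import *
for n in("side0","side5","side6"):
    c=load(n);P=cloud(c);H=hsv(c);h,s,v=[H[...,i].astype(int) for i in range(3)]
    m=(c["range_z"]>0)&(h>18)&(h<34)&(s>120)&(P[...,2]>.06)&(P[...,2]<.15)&(P[...,0]>.49)&(P[...,0]<.6)&(P[...,1]>.1)&(P[...,1]<.3)
    q=P[m];print(n,len(q))
    for z in(.075,.09,.105,.12):
        k=q[abs(q[:,2]-z)<.006]
        if len(k):print("  z",z,len(k),"y",np.median(k[:,1]).round(4))
E
python3 go.py .545 -.2 .2 180
```

```text
side0 209
  z 0.075 59 y 0.1569
  z 0.09 75 y 0.157
  z 0.105 38 y 0.157
side5 675
  z 0.105 182 y 0.209
  z 0.12 373 y 0.1874
side6 208
  z 0.075 55 y 0.1568
  z 0.09 75 y 0.1567
  z 0.105 38 y 0.1571
t 16.3 p [ 0.5451 -0.1185  0.0577] rpy [179.37  -0.93 179.91] F [ 0.5  1.  -0.8] op 0.0178 q [ -12.    7.   -5.   79.    0. -102.]
-> [0.545, -0.2, 0.2, 180.0] [[0.092, -3.196, -5.726], np.float64(-0.015)]
```

The flap is back at y=.157 over its full height, the same as before the push, so it is shut. The tub's rear is at about .236, roughly 80 mm past the flap line. Next, the lever.

arm_command:
  increments:
    - [[0.04,-0.8,-0.8],0]
    - [[0.04,-0.9,-2.4],0]
    - [[0.04,-0.9,-4],0]
    - [[0.04,-0.9,-5.7],0]
    - [[0.04,-0.9,-7.2],0]

```text
time: 16.8
ee_pos: [0.5471, -0.1424, 0.2399]
tcp_rot: [179.3, -0.8, 179.9]
wrist_force: [1.4, -0.1, -0.4]
opening: 0.0179
```

```bash
python3 go.py .5445 -.135 .240 180 .5445 .005 .24 180; python3 - <<'E'
from barpose import *
bar("side",.15,.5,.6,-.2,.2,"side7");c,P=bar("top",.15,.5,.6,-.2,.2,"top7")
H=hsv(c);h,s,v=[H[...,i].astype(int) for i in range(3)]
r=(c["range_z"]>0)&((h<6)|(h>174))&(s>150)&(v>80)&(P[...,2]>.2);print("lever",np.median(P[r],0),P[r].min(0),P[r].max(0))
E
```

```text
t 16.8 p [ 0.5471 -0.1424  0.2399] rpy [179.35  -0.84 179.93] F [ 1.4 -0.1 -0.4] op 0.0179 q [ -15.    9.   17.   99.    0. -105.]
-> [0.5445, -0.135, 0.24, 180.0] [[0.103, 0.294, 0.001], np.float64(-0.012)]
-> [0.5445, 0.005, 0.24, 180.0] [[0.11, 5.894, 0.065], np.float64(-0.012)]
side -0.14 25 [ 0.5441 -0.1457  0.2699] [ 0.5591 -0.1304  0.2725]
side -0.11 70 [ 0.5394 -0.1191  0.2549] [ 0.5577 -0.1006  0.2721]
side -0.08 75 [ 0.5392 -0.0896  0.2549] [ 0.5562 -0.0712  0.2722]
side -0.05 82 [ 0.5391 -0.0594  0.2532] [ 0.5555 -0.0403  0.2721]
side -0.02 87 [ 0.5388 -0.0297  0.2536] [ 0.5556 -0.0107  0.2715]
side 0.01 90 [0.5384 0.0006 0.2542] [0.5563 0.0194 0.2717]
side 0.04 142 [0.5386 0.0307 0.2527] [0.5558 0.0499 0.271 ]
top -0.02 127 [ 0.5382 -0.0294  0.2722] [ 0.5577 -0.0111  0.2809]
top 0.01 127 [0.5379 0.0012 0.2635] [0.5559 0.0195 0.2814]
top 0.04 112 [0.538  0.0302 0.2639] [0.556  0.0466 0.2799]
lever [0.54319954 0.11994623 0.27960047] [ 0.38731244 -0.04326259  0.23815158] [0.55286054 0.14781251 0.65798597]
```

View pics/side7.png

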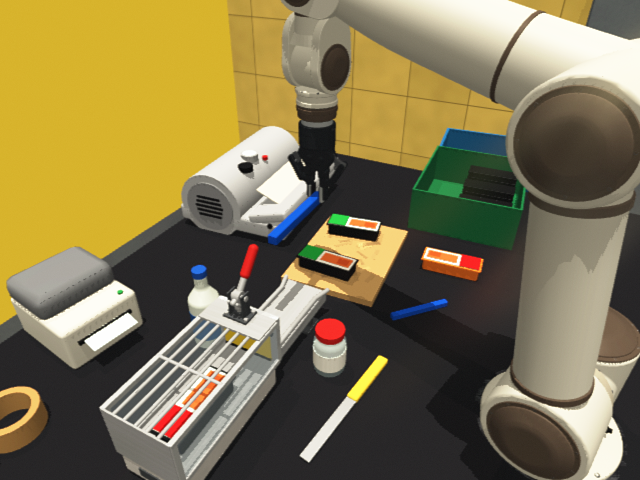

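arm_command:
  increments:
    - [[0.08,0.8,0],0]
    - [[0.1,1.6,0.01],0]
    - [[0.1,2.3,0.02],0]
    - [[0.1,3,0.03],0]
    - [[0.1,3.7,0.03],0]

```text
time: 17.4
ee_pos: [0.5461, -0.0499, 0.2429]
tcp_rot: [179.5, -0.5, 179.9]
wrist_force: [-0.4, -7.4, 1.9]
opening: 0.0176
```

```bash
python3 go.py .5445 .005 .24 180; python3 - <<'E'
from h import *
c=camera("side");cv2.imwrite("pics/side8.png",cv2.resize(c["frame"][200:420,130:400,::-1],None,fx=2.5,fy=2.5))
E
```

```text
t 17.4 p [ 0.5461 -0.0499  0.2429] rpy [179.53  -0.48 179.91] F [-0.4 -7.4  1.9] op 0.0176 q [ -5.   6.  14.  99.   0. -95.]
-> [0.5445, 0.005, 0.24, 180.0] [[0.068, 2.195, 0.133], np.float64(-0.015)]
```

View pics/side8.png

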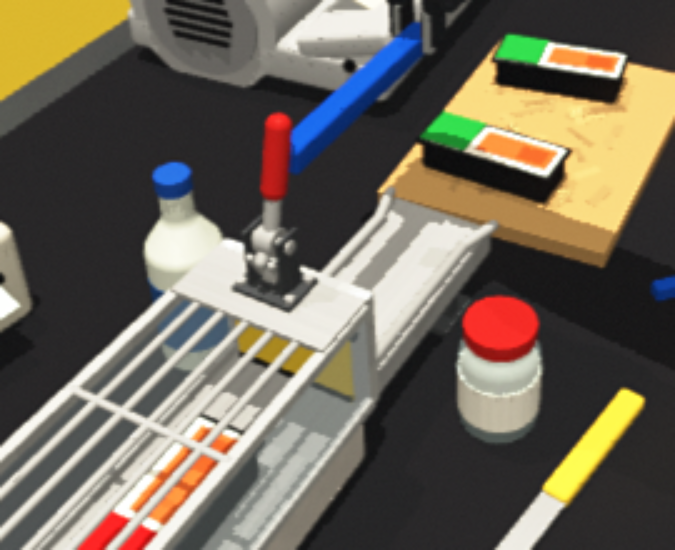

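arm_command:
  increments:
    - [[0.03,0.6,0.03],0]
    - [[0.06,1.2,0.08],0]
    - [[0.06,1.8,0.13],0]
    - [[0.06,2.3,0.16],0]
    - [[0.06,2.3,0.16],0]

```text
time: 17.95
ee_pos: [0.5446, 0.011, 0.2397]
tcp_rot: [179.4, -0.4, -179.9]
wrist_force: [1.1, -1.4, 3.8]
opening: 0.0176
```

```bash
python3 go.py .5445 .008 .24 180; python3 - <<'E'
from h import *
c=camera("side");np.savez("side9.npz",**c);cv2.imwrite("pics/side9.png",cv2.resize(c["frame"][200:420,130:400,::-1],None,fx=2.5,fy=2.5))
E
```

```text
t 17.95 p [0.5446 0.011  0.2397] rpy [ 179.41   -0.45 -179.94] F [ 1.1 -1.4  3.8] op 0.0176 q [  1.   5.  13.  98.   1. -89.]
-> [0.5445, 0.008, 0.24, 180.0] [[0.005, -0.12, -0.013], np.float64(0.009)]
```

View pics/side9.png

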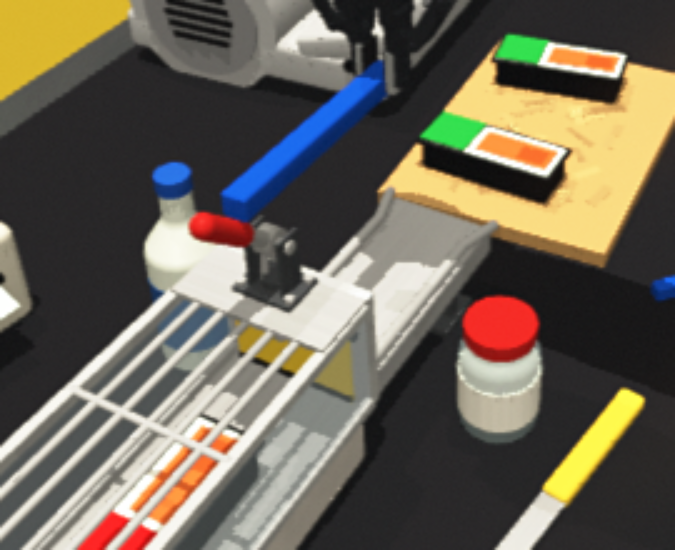

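arm_command:
  increments:
    - [[0,-0.5,-0.1],0]
    - [[0,-1.8,-0.2],0]
    - [[0,-3.5,-0.2],0]
    - [[0,-5.2,-0.2],0]
    - [[0,-6.8,-0.2],0]

```text
time: 18.5
ee_pos: [0.5442, -0.162, 0.2426]
tcp_rot: [179.4, -0.5, -180.0]
wrist_force: [1.3, -0.7, -0.3]
opening: 0.0179
```

```bash
python3 go.py .4459 -.4164 .15 -173.4; python3 - <<'E'
from h import *
for n in("side","top"):
    c=camera(n);P=cloud(c);H=hsv(c);h,s,v=[H[...,i].astype(int) for i in range(3)]
    m=(c["range_z"]>0)&((h<6)|(h>174))&(s>150)&(v>60)&(P[...,2]>.2)&(P[...,2]<.33)&(abs(P[...,0]-.545)<.04)&(P[...,1]>.05)
    q=P[m];d=np.linalg.svd(q-q.mean(0),full_matrices=False)[2][0];d*=np.sign(d[1])
    print(n,len(q),q.mean(0).round(4),q.min(0).round(3),q.max(0).round(3),d.round(3),"angle fwd of upright",np.degrees(np.arctan2(d[1],d[2])).round(1), "from axis",np.degrees(np.arctan2(q[:,1].mean()-.167,q[:,2].mean()-.214)).round(1))
    if n=="side":cv2.imwrite("pics/side10.png",cv2.resize(c["frame"][200:420,130:400,::-1],None,fx=2.5,fy=2.5))
E
```

```text
t 18.5 p [ 0.5442 -0.162   0.2426] rpy [ 179.38   -0.48 -179.95] F [ 1.3 -0.7 -0.3] op 0.0179 q [ -17.    9.   17.   99.    0. -107.]
-> [0.4459, -0.4164, 0.15, -173.4] [[3.91, -10.213, 3.627], np.float64(-1.092)]
side 248 [0.5427 0.2198 0.2639] [0.539 0.17  0.223] [0.561 0.24  0.281] [0.071 0.739 0.669] angle fwd of upright 47.8 from axis 46.6
top 281 [0.5452 0.2094 0.2649] [0.538 0.186 0.237] [0.554 0.235 0.284] [0.021 0.746 0.665] angle fwd of upright 48.3 from axis 39.8
```

View pics/side10.png

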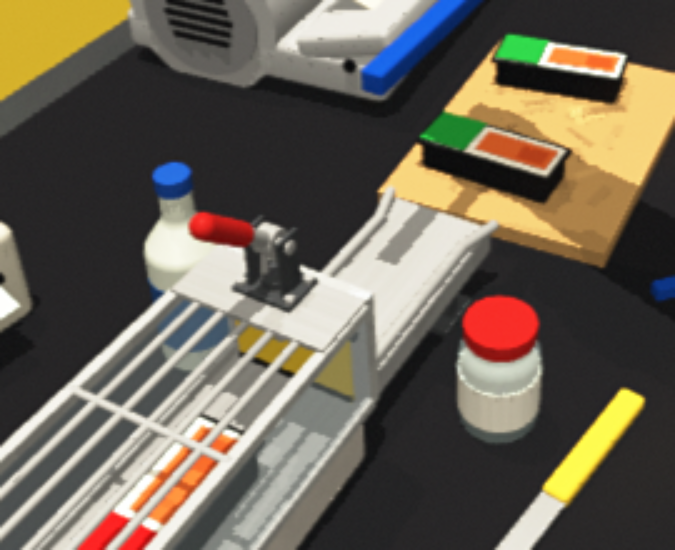

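The lever stands about 47° past upright, which is the stop (1.52 rad), and it stays there with the bar drawn away. Now I'll put the bar back in its old spot.

arm_command:
  increments:
    - [[0.7,-1.8,0.7],-0.2]
    - [[1.4,-3.6,1.4],-0.5]
    - [[2.1,-5.4,2.1],-0.8]
    - [[2.8,-7.2,2.8],-1.1]
    - [[3.5,-9,3.6],-1.1]

```text
time: 19.1
ee_pos: [0.4578, -0.3791, 0.1546]
tcp_rot: [179.4, -0.5, -173.6]
wrist_force: [1.1, -0.4, 0.4]
opening: 0.0178
```

```bash
python3 go.py .4459 -.4164 .1 -173.4
```

```text
t 19.1 p [ 0.4578 -0.3791  0.1546] rpy [ 179.35   -0.46 -173.55] F [ 1.1 -0.4  0.4] op 0.0178 q [ -40.   11.   10.   90.    0. -136.]
-> [0.4459, -0.4164, 0.1, -173.4] [[0.622, -1.454, 2.174], np.float64(-0.025)]
```

arm_command:
  increments:
    - [[0.3,-0.7,0.5],0]
    - [[0.6,-1.4,1.2],0]
    - [[0.62,-1.45,2],0]
    - [[0.62,-1.45,2.6],0]
    - [[0.62,-1.45,2.6],0]

```text
time: 19.6
ee_pos: [0.4447, -0.4153, 0.0867]
tcp_rot: [179.2, -0.6, -173.6]
wrist_force: [0.8, 0.5, -0.8]
opening: 0.0176
```

```bash
python3 go.py .4459 -.4164 .008 -173.4
```

```text
t 19.6 p [ 0.4447 -0.4153  0.0867] rpy [ 179.16   -0.61 -173.55] F [ 0.8  0.5 -0.8] op 0.0176 q [ -43.   13.    5.   83.    0. -140.]
-> [0.4459, -0.4164, 0.008, -173.4] [[-0.078, -0.096, 3.147], np.float64(-0.025)]
```

arm_command:
  increments:
    - [[-0.07,-0.08,1],0]
    - [[-0.07,-0.08,2],0]
    - [[-0.07,-0.09,2.7],0]
    - [[-0.07,-0.09,2.9],0]
    - [[-0.07,-0.09,2.9],0]

```text
time: 20.1
ee_pos: [0.4459, -0.416, 0.0146]
tcp_rot: [179.1, -0.6, -173.5]
wrist_force: [0.3, 0.4, -0.1]
opening: 0.0179
```

```bash
python3 go.py .4459 -.4164 .008 -173.4; python3 - <<'E'
from barpose import *
bar("side",.02,.38,.5,-.44,-.2,"side11");bar("top",.02,.38,.5,-.44,-.2)
E
```

```text
t 20.1 p [ 0.4459 -0.416   0.0146] rpy [ 179.14   -0.62 -173.51] F [ 0.3  0.4 -0.1] op 0.0179 q [ -43.   15.   -1.   75.    0. -140.]
-> [0.4459, -0.4164, 0.008, -173.4] [[-0.0, -0.021, 0.262], np.float64(-0.019)]
side -0.41 21 [ 0.4415 -0.4167  0.0438] [ 0.4568 -0.4007  0.047 ]
side -0.38 30 [ 0.4357 -0.3889  0.0371] [ 0.4534 -0.3707  0.0481]
side -0.35 34 [ 0.4324 -0.3589  0.0379] [ 0.4498 -0.3412  0.0479]
side -0.32 32 [ 0.4277 -0.328   0.0372] [ 0.445  -0.3111  0.0484]
side -0.29 36 [ 0.4249 -0.2997  0.0358] [ 0.4408 -0.2809  0.0483]
side -0.26 36 [ 0.4212 -0.2694  0.0394] [ 0.4378 -0.2518  0.0488]
side -0.23 65 [ 0.4186 -0.2388  0.0316] [ 0.4342 -0.2227  0.0497]
top -0.41 38 [ 0.4362 -0.41    0.0439] [ 0.4536 -0.4005  0.0515]
top -0.38 75 [ 0.434  -0.3884  0.0438] [ 0.4493 -0.3705  0.0521]
top -0.35 73 [ 0.4298 -0.3592  0.0441] [ 0.4471 -0.3405  0.0522]
top -0.32 78 [ 0.4261 -0.3295  0.0444] [ 0.4429 -0.3114  0.0533]
top -0.29 76 [ 0.4231 -0.299   0.0451] [ 0.4405 -0.281   0.0537]
top -0.26 77 [ 0.4188 -0.2685  0.0447] [ 0.4362 -0.2504  0.0534]
top -0.23 57 [ 0.4165 -0.2398  0.0435] [ 0.4339 -0.227   0.0534]
```

arm_command:
  increments:
    - [[0,0,0.15],0]
    - [[0,0,0.3],0]
    - [[0,0,0.36],0]
    - [[0,0,0.36],0]

```text
time: 20.6
ee_pos: [0.4462, -0.4165, 0.0065]
tcp_rot: [179.2, -0.6, -173.5]
wrist_force: [-0.4, 0.5, -1.4]
opening: 0.0179
```

```bash
python3 go.py .4459 -.4164 .0055 -173.4
```

```text
t 20.6 p [ 0.4462 -0.4165  0.0065] rpy [ 179.22   -0.56 -173.53] F [-0.4  0.5 -1.4] op 0.0179 q [ -43.   15.   -1.   74.    0. -140.]
-> [0.4459, -0.4164, 0.0055, -173.4] [[0.012, 0.003, 0.04], np.float64(-0.022)]
```

arm_command:
  increments:
    - [[0,0,0.05],0]
    - [[0,0,0.05],0]

```text
time: 20.8
ee_pos: [0.4463, -0.4166, 0.0058]
tcp_rot: [179.2, -0.5, -173.5]
wrist_force: [-1.1, 0.4, 3.8]
opening: 0.0181
```

arm_command:
  increments:
    - [[0,0,0],0]
    - [[0,0,0],0]
    - [[0,0,0],0]
    - [[0,0,0],0]
  claw: -0.1

```text
time: 21.2
ee_pos: [0.4463, -0.4165, 0.0057]
tcp_rot: [179.2, -0.5, -173.5]
wrist_force: [1.0, 0.4, 0.3]
opening: 0.0467
```

arm_command:
  increments:
    - [[0,0,-0.8],0]
    - [[0,0,-2],0]
    - [[0,0,-3.5],0]
    - [[0,0,-5],0]
    - [[0,0,-6.5],0]

```text
time: 21.7
ee_pos: [0.4479, -0.4184, 0.1697]
tcp_rot: [179.2, -0.5, -173.5]
wrist_force: [0.5, 0.4, 0.6]
opening: 0.0474
```

```bash
python3 go.py; python3 - <<'E'
from h import *
from barpose import bar
bar("side",.02,.38,.5,-.44,-.2)
for n in ["top","side"]:
    c=camera(n);np.savez(f"{n}12.npz",**c);H=hsv(c);h,s,v=[H[...,i].astype(int) for i in range(3)];cv2.imwrite(f"pics/{n}12.png",c["frame"][:,:,::-1]);P=cloud(c)
    M={"blue":((h>95)&(h<125)&(s>150)&(v>60),.038),"green":((h>50)&(h<75)&(s>150)&(v>70),.058),"red":(((h<6)|(h>174))&(s>150)&(v>70),.058)}
    for m,(k,z) in M.items():
        for b in blobs(k): print(n,m,b[:,0].mean(0).round(),rect(c,b,z))
E
```

```text
t 21.7 p [ 0.4479 -0.4184  0.1697] rpy [ 179.24   -0.54 -173.53] F [0.5 0.4 0.6] op 0.0474 q [ -43.   14.   15.   92.    0. -140.]
side -0.41 26 [ 0.4388 -0.4188  0.0299] [ 0.4549 -0.4003  0.039 ]
side -0.38 30 [ 0.4356 -0.3886  0.0275] [ 0.4525 -0.3711  0.0387]
side -0.35 29 [ 0.4326 -0.3595  0.0307] [ 0.4482 -0.3401  0.038 ]
side -0.32 37 [ 0.4282 -0.328   0.0281] [ 0.445  -0.3107  0.0392]
side -0.29 36 [ 0.4251 -0.2993  0.029 ] [ 0.442  -0.2809  0.039 ]
side -0.26 34 [ 0.4218 -0.2686  0.0316] [ 0.4383 -0.2519  0.0393]
side -0.23 58 [ 0.4191 -0.239   0.0231] [ 0.4346 -0.2228  0.0388]
top blue [360. 346.] (array([ 0.2995, -0.18  ,  0.143 ,  0.0152]), 46.82)
top blue [426. 284.] (array([ 0.4353, -0.3259,  0.1985,  0.0182]), -83.6)
top blue [235. 182.] (array([0.6669, 0.1024, 0.0633, 0.0362]), -56.09)
top blue [217. 157.] (array([0.7243, 0.145 , 0.0359, 0.0324]), 1.51)
top green [579. 421.] (array([ 0.1801, -0.6637,  0.182 ,  0.1053]), -86.68)
top green [595. 382.] (array([ 0.2356, -0.668 ,  0.1565,  0.0503]), 16.23)
top green [629. 329.] (array([ 0.3526, -0.7542,  0.1004,  0.0844]), 
[... 621 characters left out ...]
, -0.3115,  0.2134,  0.02  ]), -83.07)
side blue [454. 140.] (array([ 0.4603, -1.2268,  0.2128,  0.1083]), -83.33)
side green [310. 252.] (array([ 0.6016, -0.2055,  0.0531,  0.0498]), 88.71)
side green [338. 219.] (array([ 0.6074, -0.3871,  0.0553,  0.0485]), -80.15)
side green [440. 183.] (array([ 0.4584, -0.8198,  0.4439,  0.1839]), -59.23)
side red [178. 424.] (array([0.5646, 0.3375, 0.0527, 0.0141]), 89.41)
side red [167. 418.] (array([0.5888, 0.3371, 0.0521, 0.0157]), 89.48)
side red [330. 331.] (array([0.4333, 0.0268, 0.075 , 0.0624]), -62.93)
side red [218. 291.] (array([0.7151, 0.0293, 0.066 , 0.0362]), 10.88)
side red [469. 262.] (array([ 0.2287, -0.3512,  0.0559,  0.0441]), -85.86)
```

View pics/side12.png

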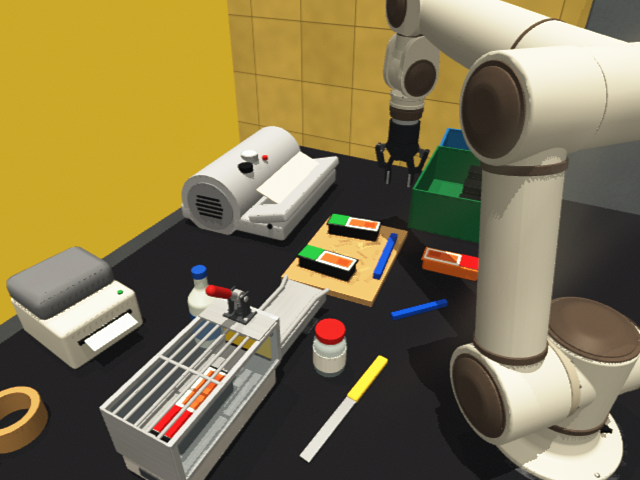

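View pics/top12.png

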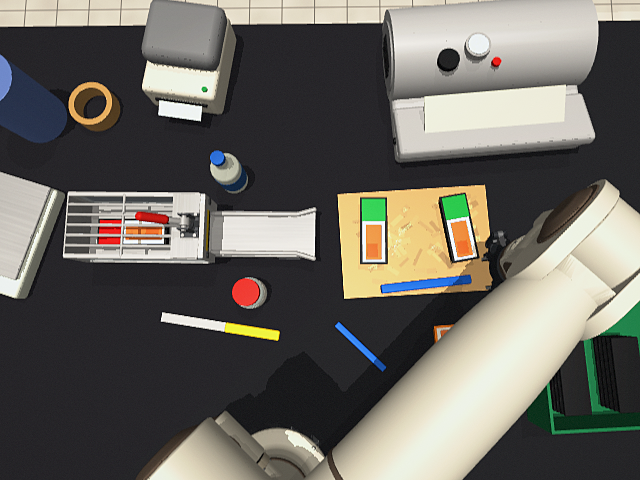

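All in place: the tub is in the box at (130,232) in the top view, the lever is over at (152,217), the bar is flat at (426,284), and the green tubs, jar and bottle are on their starting pixels.

arm_command:
  increments:
    - [[0,0,0],0]
    - [[0,0,0],0]
    - [[0,0,0],0]

```text
time: 22.15
ee_pos: [0.4487, -0.4191, 0.1699]
tcp_rot: [179.4, -0.4, -173.5]
wrist_force: [0.0, 0.3, 0.9]
opening: 0.0467
```

```bash
python3 -c "
from workcell import job_done
print(job_done())"
```

```text
the job is handed in; nothing more can be done
None
```

The job is done and handed in at 22 s. I put the red-labelled tub in the lane and pushed it through the flap with the bar. I then threw the lever to its stop with the bar and laid the bar back flat on the board.

**Last checks**
- **Tub:** its rear is about 80 mm past the flap line; about 65 mm is needed.
- **Flap:** after the push it was back at y=0.157 over its whole height, the same as at the start. I did not re-measure it after the lever was thrown, but the pictures show it closed.
- **Lever:** it stands about 47–48° past upright, which matches the 1.52 rad stop. Measured from the axis instead, the top view gave about 40°, because that camera sees only part of the grip.
- **Bar:** its top is level at 38–39 mm, so it lies flat.
- **Left in place:** the green tubs and the jar are within 1–2 mm of their starting places. The bottle also shows no movement.

**What disagreed or failed**
- **Missed first grasp:** the first try at the tub closed above it without moving it. The fingertips sit 20–30 mm behind the reported tool point rather than ahead of it, so I corrected the heights using the wrist camera's depth.
- **Bar width:** the gripper read 18 mm on the 20 mm bar, but the hold was firm.

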